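# Press two padded key cups level under a plate tucked beneath the keeper leaf

### The arm

A 6-joint arm with a two-finger parallel gripper is mounted at the origin on the work surface. World frame = base frame: x ahead of the robot, y to its left, z up, the work surface at z = 0. Lengths are in mm, angles in rad, forces in N, time in s.
With the tool pointing down it reaches from about 300 to 825 mm from the base axis. Payload 5.4 kg.
Tool frame: the origin (TCP) lies on the front face of the gripper's body, between the roots of the fingers; the fingertips stand 88 mm ahead of it and the grasp point (between the pads) lies 69 mm ahead of it; z points along the fingers, y is the direction in which the jaws open and shut (so a half turn about z gives the same grasp; the last joint's range is limited). The gripper opens to 92 mm and grips with 3 to 60 N. Pads are 20 mm wide; open, the fingers measure 128 mm over their backs; the gripper's body (75 mm by 189 mm) begins 69 mm behind the grasp point.
Start: joints at [-1.45, 0.158, 1.597, -0, 1.386, -0.21], TCP at [186.736, -543.817, 302.701] pointing down, gripper open.
Joint ranges: [-2.91, 2.91], [-0.94, 2.29], [0.18, 2.7], [-1.29, 4.43], [0.17, 2.64], [-3, 3]. Speed limits (rad/s): [2.57, 2.57, 3.14, 3.14, 3.14, 3.14].

### API

Orientations are given as [roll, pitch, yaw] about the fixed x, y, z axes, in that order (R = Rz(yaw) Ry(pitch) Rx(roll)).
In Python, from bench import arm, viewer gives the robot as it stands.
- The arm moves only by the tool send_rows, never from a script. Its arguments are lists of equal length, an entry for each row: "dp": the shift along the tool's x, y, z in m, a list of three; "yaw": the turn about the tool's z in rad. In form: {"dp": [[dx, dy, dz], ...], "yaw": [yaw, ...]}. A call has 1 to 5 rows; each row shifts and turns the pose as measured when the row begins, along the tool's axes as they then stand; what a row does not reach is not made up. A row lasts 1/8 s, in which the tool goes at most 62.5 mm and 10.7 degrees, less where a joint would pass 70% of its speed; a pose out of reach is approached as far as the arm can. A call is refused whole if a number of a shift passes 0.0625 or a number of a turn 0.188, either way. A call with a gripper value outside its range is refused whole. "gripper" is the closure in counts, from 0 (fully open) to 255 (shut), set as the call begins (left out, the last holds). The fingers move at their own pace and stop on an object; "force" is the grip in N (left out, the last holds). Time passes only in rows, so rows that do not move let the fingers close. It gives the time, the measured TCP pose, the force and the opening at its end, in the units of the state.
- arm.get_state(): the state, without advancing time (a new reading comes with each control period).
- viewer.snapshot(name): name is "scene" or "top" or "wrist"; returns (picture, depth): 480x640x3 uint8, red, green, blue; 480x640 float32, mm along the optical axis (not along the pixel's ray), 0 where there is no reading.
- viewer.camera_params(name): a dict with "fx", "fy", "cx", "cy" (pixels), "world_from_camera" (4x4, takes a point from camera to world coordinates). Camera axes: x right, y up, looking along -z (the intrinsics and any distortion apply to the point x, -y, -z); pixel columns grow to the right and rows downward; lengths in mm; the calibration is good to about 2 mm. The wrist camera is an equidistant fisheye: a pixel r from the principal point sees the ray r / f radians off the axis. A picture is of the moment at which its call begins: read the wrist's pose just before it. camera_params takes no time and is no camera call; for the wrist camera it gives the pose at the moment of the call.
- arm.close_job(): hands the job in, once; it reports no verdict.
The state is a dict: "t": time; "qpos": joint angles; "joint_velocities": joint speeds; "joint_efforts": joint torques, N m; "ee_pos": TCP position; "tcp_rot": TCP orientation; "contact_force": force on the tool from outside, world axes, zero at the start; "wrist_torque": the same for the moment, N m; "finger_gap": opening from 0.0 (shut) to 1.0 (fully open).
Only numpy, scipy, OpenCV 4.12 (cv2) and the standard library are available. Lean on these libraries where they do the work, as an engineer would, in place of code of your own. Each camera call takes 0.05 s, during which the arm holds its last target. There are 200 camera calls.

### The job

Drop the two padded key cups, pad side up, one by one into the pockets of their own size in the wooden levelling block, so that they sit fully home. Then pick up the pressing plate by its wooden handle, slide its red-marked front edge about 15 mm in under the brass keeper leaf without lifting the leaf, square to the block, so that the handle stands over the two pads, and press it down flat on both pads with a clear push (about 10 to 15 N in all). Finish while still gripping the handle and pressing; do not let go, and leave the other things on the bench where they are.

Things in the scene. Friction and masses are not known exactly. Their poses are not given: they have to be found in the camera images.
- block: Fixed brown wooden levelling block, 190 x 130 mm, top face 22 mm above the table. Origin on its underside, below the midpoint between the two pockets; x points from the pockets towards the brass leaf, z up. The wood runs from x = -45 to +145 mm, y = +-65 mm. Across its far end (x = 125 to 145) a dark strip stands 14.5 mm above the top face. It lies turned by up to 0.3 rad.
- pocket_large (a point): Centre of the mouth of the larger round pocket, at the block's top face, at block x = 0, y = -28 mm. 40 mm across, 8 mm deep, flat floor, 2 mm chamfer round the mouth. A seated cup stands 2 mm proud of the block.
- pocket_small (a point): Centre of the mouth of the smaller round pocket, at the block's top face, at block x = 0, y = +28 mm. 30 mm across, 8 mm deep, flat floor, 2 mm chamfer round the mouth. A seated cup stands 2 mm proud.
- leaf (a joint): Angle of the brass keeper leaf, rad: 0 = lying at rest on its stop, parallel to the block, grows as its front edge lifts. It is hinged at block x = 125 mm and sprung shut: its front edge lifts at about 1.5 to 2 N. Lifting it 0.1 rad (4.5 mm at the front edge) spoils the job.
- leaf_lip (a point): Middle of the flat leaf's front edge, on its underside: at block x = 80 mm, y = 0, 10 mm above the block's top face. The leaf is 110 mm wide (y), 2.5 mm thick; in front of this line a turned-up lip goes 8 mm further towards the pockets (to x = 71 mm) and 6 mm up. Free space beneath it is 10 mm high and reaches back to the dark strip at x = 125 mm: 8 mm above the proud pads, for a 4 mm plate.
- cup_large: Larger key cup: brass disc 36 mm across with a tan leather pad on top, 10 mm high in all (brass to 6.8 mm, pad 34 mm across), 30 g. Origin at the centre of its underside, z up. Starts pad up on the table. Cups of both sizes may start in either of two places.
- cup_small: Smaller key cup: brass disc 26 mm across with a tan pad on top, 10 mm high in all (brass to 6.8 mm), 20 g. Origin at the centre of its underside, z up. Starts pad up on the table.
- plate: Loose flat aluminium pressing plate, 4 mm thick, 100 mm wide (y), 125 mm long, with an upright dark wooden handle: a bar 14 mm thick (x), 50 mm long (y), 30 mm tall, its top 34 mm above the plate's underside. About 150 g. Origin on the underside, below the handle's centre; x points to the front edge (red line). The plate runs from x = -30 to +95 mm.
- plate_edge (a point): Middle of the plate's front edge, on its underside: plate x = 95 mm. With the handle over the pockets it reaches 15 mm in under the leaf.
- jar: Bystander: amber jar with white cap, 44 mm across, 50 mm tall. Origin centre of underside.
- tin: Bystander: flat green tin 60 x 90 x 22 mm. Origin centre of underside.
- screwdriver: Bystander: screwdriver 150 mm long lying on the bench to the right, beyond the plate, roughly along y.
- glue: Bystander: white glue bottle with red cap, 34 mm across, 100 mm tall, beyond the block. Origin centre of underside.
- cork_block: Bystander: cork block 50 x 35 x 25 mm. Origin centre of underside.
- bung: Bystander: small tapered cork bung, 20 mm across, 32 mm tall. Origin centre of underside.

How it is judged:
By the outcome, as a careful person would: the job done as asked, in the order asked, and still so for the second after the job is handed in, while the arm keeps its last pose, push and grip.
It also fails if it takes over 66 s, if anything falls off the work surface, if the arm or the gripper's body presses on something with over 40 N, if the wrist force passes 120 N, or if a joint passes its speed limit or range.

## Working session

There is one attempt and no reset: what is moved stays moved. The work goes in short steps, Python scripts to look and compute and a tool call to move; the robot and the scene stay as the last step left them, time stands still between calls to the robot, and variables do not carry over. Pictures are saved under pics/ and viewed, about 8 in all and at most 12, crops included, and the job is handed in when it is done.

Besides the shell and the picture viewer there is one more tool, called as a command line: name --pt "numbers of a row" for each row, then --argument value for the rest. send_rows: Moves the arm, as the interface text tells. Its arguments: {"type":"object","properties":{"dp":{"type":"array"},"yaw":{"type":"array"},"gripper":{"type":"number"},"force":{"type":"number"}},"required":["dp","yaw"]}

```bash
ls; mkdir -p pics
python3 - <<'E'
from bench import arm, viewer
import cv2,numpy as np
s=arm.get_state(); print({k:np.round(v,3).tolist() for k,v in s.items()})
ims=[]
for n in("scene","top"):
    p,d=viewer.snapshot(n); np.savez(f"{n}0.npz",p=p,d=d); cv2.imwrite(f"pics/{n}0.png",p[:,:,::-1])
    c=viewer.camera_params(n); print(n,{k:np.round(v,3).tolist() for k,v in c.items()}, d.min(),d.max())
E
```

```text
pics
{'t': 0.0, 'qpos': [-1.45, 0.159, 1.598, -0.0, 1.386, -0.21], 'joint_velocities': [0.001, -0.001, -0.001, 0.001, 0.0, 0.001], 'joint_efforts': [-0.001, -38.558, -32.211, 0.07, 0.038, -0.0], 'ee_pos': [186.681, -543.378, 301.755], 'tcp_rot': [-3.14, -0.0, 0.331], 'contact_force': [0.466, 0.796, 0.141], 'wrist_torque': [-0.065, 0.05, -0.031], 'finger_gap': 1.001}
scene {'fx': 501.524, 'fy': 501.524, 'cx': 317.107, 'cy': 242.452, 'world_from_camera': [[0.118, -0.703, 0.702, 1341.876], [0.993, 0.076, -0.091, -92.181], [0.01, 0.707, 0.707, 850.157], [0.0, 0.0, 0.0, 1.0]]} 0.0 3311.1262
top {'fx': 444.516, 'fy': 444.516, 'cx': 316.535, 'cy': 242.69, 'world_from_camera': [[0.027, 0.997, -0.066, 501.439], [-1.0, 0.028, 0.013, -7.419], [0.014, 0.066, 0.998, 1098.682], [0.0, 0.0, 0.0, 1.0]]} 0.0 1956.1588
```

View pics/top0.png

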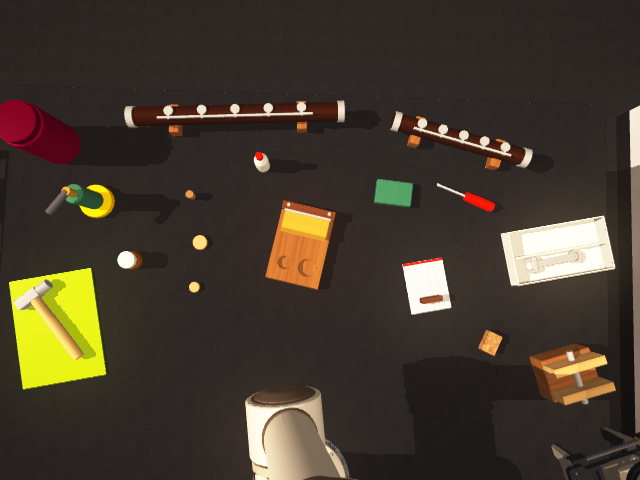

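View pics/scene0.png

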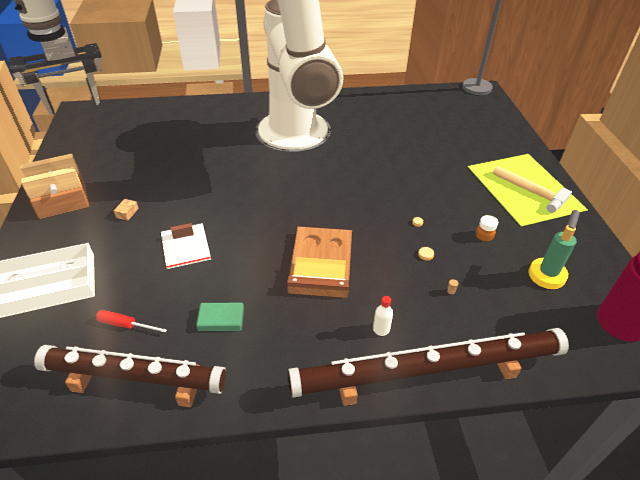

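The top view shows the large cup at about (200,242), the small cup at (194,287), and the block centred near (300,245) with its pockets at (283,262) and (306,267). The plate is near (428,286), its handle at (431,299) and its red edge at (423,261). The scene view agrees, with the cups at (426,254) and (418,222). Next I'll do a coarse triangulation.

```bash
cat > h.py <<'E'
import numpy as np, cv2
def rays(c,uv):
    uv=np.atleast_2d(np.asarray(uv,float)); x=(uv[:,0]-c['cx'])/c['fx']; y=(uv[:,1]-c['cy'])/c['fy']
    if c.get('fish'):
        r=np.hypot(x,y)+1e-12; k=np.sin(r)/r; d=np.c_[x*k,-y*k,-np.cos(r)]
    else: d=np.c_[x,-y,-np.ones_like(x)]
    T=np.array(c['world_from_camera']); d=d@T[:3,:3].T
    return T[:3,3],d/np.linalg.norm(d,axis=1,keepdims=True)
def onplane(c,uv,z):
    o,d=rays(c,uv); return o+d*((z-o[2])/d[:,2])[:,None]
def tri(obs):  # [(cam,uv)...] -> point, rms miss
    A=np.zeros((3,3));b=np.zeros(3);L=[]
    for c,uv in obs:
        o,d=rays(c,uv);d=d[0];P=np.eye(3)-np.outer(d,d);A+=P;b+=P@o;L.append((P,o))
    x=np.linalg.solve(A,b); return x,np.sqrt(np.mean([np.sum((P@(x-o))**2) for P,o in L]))
def blobs(m,amin=20):
    n,l,st,ce=cv2.connectedComponentsWithStats(m.astype(np.uint8))
    return [(st[i,4],ce[i],l==i) for i in range(1,n) if st[i,4]>=amin]
def hsv(p): return cv2.cvtColor(p,cv2.COLOR_RGB2HSV)
E
python3 - <<'E'
from h import *
from bench import viewer
cams={};B={}
roi={'top':{'cups':(170,225,225,300),'blk':(255,195,345,295),'plate':(395,250,460,320)},
     'scene':{'cups':(405,210,440,265),'blk':(280,220,360,300),'plate':(155,215,215,270)}}
def cut(m,r):
    o=np.zeros_like(m); x0,y0,x1,y1=r; o[y0:y1,x0:x1]=m[y0:y1,x0:x1]; return o
for n in('top','scene'):
    c=cams[n]=viewer.camera_params(n); p=np.load(n+'0.npz')['p']; H=hsv(p); h,s,v=[H[...,i].astype(int) for i in range(3)]
    R=roi[n]
    cup=blobs(cut((s>60)&(v>140)&(h<32),R['cups']))
    wh=blobs(cut((s<60)&(v>150),R['plate'])); red=blobs(cut((s>120)&((h<6)|(h>174))&(v>120),R['plate']),5)
    hd=blobs(cut((s>80)&(v<130)&(v>30)&((h<15)|(h>170)),R['plate']),15)
    bk=blobs(cut((s>90)&(v>70)&(h<32),R['blk']),300); yl=blobs(cut((s>90)&(v>150)&(h>18)&(h<32),R['blk']),100)
    for k,b in dict(cup=cup,wh=wh,red=red,hd=hd,bk=bk,yl=yl).items():
        print(n,k,[(a,np.round(ce,1).tolist(),np.round(cv2.minAreaRect(np.argwhere(m)[:,::-1].astype(np.float32))[0:2],1).tolist(),round(cv2.minAreaRect(np.argwhere(m)[:,::-1].astype(np.float32))[2],1)) for a,ce,m in b])
    B[n]=dict(cup=cup,red=red,hd=hd,yl=yl)
for k in('cup','red','hd','yl'):
    for a in B['top'][k]:
        for b in B['scene'][k]:
            x,e=tri([(cams['top'],a[1]),(cams['scene'],b[1])])
            if e<12: print(k,a[1].round(),b[1].round(),x.round(1),round(e,1))
E
```

```text
top cup [(np.int32(172), [199.4, 242.0], [[199.5, 242.0], [14.0, 13.0]], 90.0), (np.int32(96), [193.9, 286.7], [[194.0, 287.0], [10.0, 10.0]], 90.0)]
top wh [(np.int32(1825), [426.2, 286.0], [[426.5, 286.7], [49.6, 40.8]], 79.7)]
top red [(np.int32(103), [422.7, 261.2], [[422.5, 261.3], [2.6, 39.6]], 80.5)]
top hd []
top bk [(np.int32(4240), [299.8, 245.5], [[300.1, 244.6], [54.6, 80.0]], 13.5)]
top yl [(np.int32(923), [304.7, 224.9], [[304.5, 225.1], [45.6, 20.8]], 13.5)]
scene cup [(np.int32(90), [417.4, 221.3], [[417.5, 221.5], [9.0, 11.0]], 90.0), (np.int32(175), [425.7, 253.0], [[425.5, 253.5], [13.0, 15.0]], 90.0)]
scene wh [(np.int32(1323), [185.0, 245.9], [[184.6, 244.0], [34.7, 45.5]], 78.7), (np.int32(37), [194.8, 261.9], [[195.0, 261.8], [1.3, 30.6]], 77.9)]
scene red [(np.int32(62), [188.1, 261.7], [[187.9, 261.7], [1.3, 45.1]], 77.7)]
scene hd [(np.int32(160), [182.0, 232.3], [[182.1, 232.4], [7.8, 20.0]], 78.7)]
scene bk [(np.int32(3917), [320.4, 261.7], [[319.2, 261.4], [61.7, 68.4]], 4.1)]
scene yl [(np.int32(919), [319.6, 267.3], [[319.5, 267.3], [50.6, 18.2]], 4.2)]
cup [199. 242.] [417. 221.] [560.5 236.2 105.5] 5.2
cup [199. 242.] [426. 253.] [567.2 265.2   7.2] 0.9
cup [194. 287.] [417. 221.] [457.8 274.    7.1] 0.6
cup [194. 287.] [426. 253.] [ 453.8  311.4 -116.3] 4.9
red [423. 261.] [188. 262.] [ 535.1 -283.9    7.1] 0.2
yl [305. 225.] [320. 267.] [613.4   8.5  38.8] 0.2
```

```bash
cat > plan.py <<'E'
# python3 plan.py x y z psi [step_mm] : rows (m, rad) from the measured pose towards a TCP target (mm)
import sys,math,numpy as np
from bench import arm
def plan(tx,ty,tz,tpsi,step=55):
    s=arm.get_state();p=np.array(s['ee_pos'],float);psi=s['tcp_rot'][2]
    d=np.array([tx,ty,tz])-p;dy=(tpsi-psi+math.pi)%(2*math.pi)-math.pi
    n=max(1,math.ceil(np.linalg.norm(d)/step),math.ceil(abs(dy)/.18))
    R=[];
    for i in range(n):
        a=psi+dy*i/n;w=d/n
        R.append([round(v/1000,4) for v in(math.cos(a)*w[0]+math.sin(a)*w[1],math.sin(a)*w[0]-math.cos(a)*w[1],-w[2])])
    print('t',round(s['t'],2),'at',p.round(1),'psi',round(psi,4),'n',n)
    for i in range(0,n,5): print(R[i:i+5],[round(dy/n,4)]*len(R[i:i+5]))
if __name__=='__main__': plan(*map(float,sys.argv[1:]))
E
python3 plan.py 430 -270 300 1.6
```

```text
t 0.1 at [ 186.7 -543.4  301.8] psi 0.3308 n 8
[[np.float64(0.0399), np.float64(-0.0224), np.float64(0.0002)], [np.float64(0.0429), np.float64(-0.0159), np.float64(0.0002)], [np.float64(0.0449), np.float64(-0.0089), np.float64(0.0002)], [np.float64(0.0457), np.float64(-0.0017), np.float64(0.0002)], [np.float64(0.0454), np.float64(0.0056), np.float64(0.0002)]] [np.float64(0.1586), np.float64(0.1586), np.float64(0.1586), np.float64(0.1586), np.float64(0.1586)]
[[np.float64(0.044), np.float64(0.0127), np.float64(0.0002)], [np.float64(0.0414), np.float64(0.0195), np.float64(0.0002)], [np.float64(0.0378), np.float64(0.0257), np.float64(0.0002)]] [np.float64(0.1586), np.float64(0.1586), np.float64(0.1586)]
```

```bash
sed -i 's/\[round(dy\/n,4)\]/[float(round(-dy\/n,4))]/; s/R.append(\[round(v\/1000,4)/R.append([float(round(v\/1000,4))/' plan.py
```

send_rows --pt "0.04 -0.022 0" --pt "0.043 -0.016 0" --pt "0.045 -0.009 0" --pt "0.046 -0.002 0" --pt "0.045 0.006 0" --yaw '[-0.16,-0.16,-0.16,-0.16,-0.16]'

```text
t: 0.72
ee_pos: [339.0, -367.1, 299.6]
tcp_rot: [-3.138, -0.004, 1.15]
contact_force: [0.0, -0.3, -0.5]
finger_gap: 0.998
```

```bash
python3 plan.py 430 -270 300 1.6
```

```text
t 0.72 at [ 339.  -367.1  299.6] psi 1.1503 n 3
[[0.0419, 0.0145, -0.0001], [0.0393, 0.0206, -0.0001], [0.0358, 0.0262, -0.0001]] [-0.1499, -0.1499, -0.1499]
```

Tracking is good. I'll move on and take a wrist picture.

send_rows --pt "0.042 0.0145 0" --pt "0.039 0.0205 0" --pt "0.036 0.026 0" --pt "0 0 0" --yaw '[-0.15,-0.15,-0.15,0]'

```text
t: 1.23
ee_pos: [432.3, -263.1, 298.5]
tcp_rot: [-3.139, -0.008, 1.62]
contact_force: [0.4, -1.3, 0.1]
finger_gap: 1.003
```

```bash
cat > snap.py <<'E'
import sys,pickle,cv2,numpy as np
from bench import arm,viewer
n=sys.argv[1]; c=dict(viewer.camera_params('wrist')); s=arm.get_state(); p,d=viewer.snapshot('wrist'); c['fish']=True
pickle.dump((c,s,p,d),open(n+'.pkl','wb')); cv2.imwrite(f'pics/{n}.png',p[:,:,::-1])
print(np.round(s['ee_pos'],1),np.round(s['tcp_rot'],4),'t',s['t']); print(np.round(c['world_from_camera'],3).tolist(),c['fx'],c['cx'],c['cy'])
E
python3 snap.py w1; python3 plan.py 470 -10 300 1.33
```

```text
[ 432.3 -263.1  298.5] [-3.1392 -0.0079  1.6199] t 1.225
[[0.999, -0.048, -0.009, 429.043], [0.049, 0.972, 0.23, -197.788], [-0.002, -0.231, 0.973, 381.843], [0.0, 0.0, 0.0, 1.0]] 371.64829954431775 321.5992099643616 246.30119088134427
t 1.27 at [ 431.6 -264.1  298.4] psi 1.6174 n 5
[[0.0504, 0.01, -0.0003], [0.0509, 0.0071, -0.0003], [0.0512, 0.0042, -0.0003], [0.0514, 0.0012, -0.0003], [0.0514, -0.0017, -0.0003]] [0.0575, 0.0575, 0.0575, 0.0575, 0.0575]
```

View pics/w1.png

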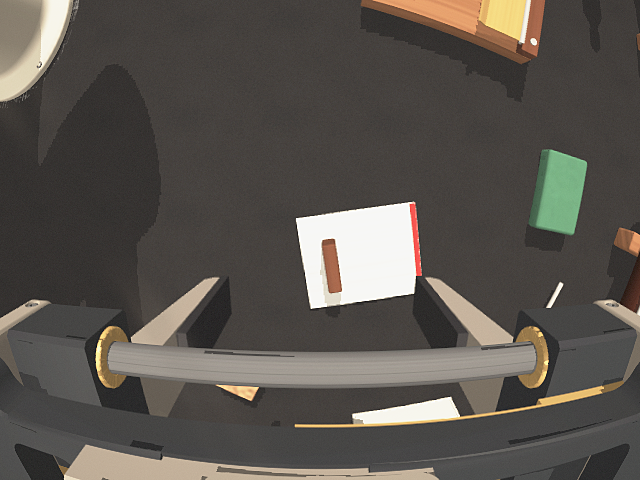

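The wrist view shows the plate corners near (296,217), (413,203), (421,276) and (311,308), with the handle around (331,265). Now on to the block.

send_rows --pt "0.057 0.012 0" --pt "0.057 0.009 0" --pt "0.057 0.006 0" --pt "0.057 0.002 0" --pt "0.05 0 0" --yaw '[0.057,0.057,0.057,0.057,0.057]'

```text
t: 1.9
ee_pos: [480.3, 10.2, 299.2]
tcp_rot: [-3.136, -0.003, 1.3]
contact_force: [-0.8, -0.2, -0.3]
finger_gap: 0.998
```

```bash
python3 snap.py w2; python3 plan.py 500 110 260 1.33
```

```text
[480.3  10.2 299.2] [-3.1365 -0.0034  1.3003] t 1.9
[[0.964, 0.259, 0.067, 498.159], [-0.267, 0.937, 0.225, 73.408], [-0.005, -0.235, 0.972, 382.315], [0.0, 0.0, 0.0, 1.0]] 371.64829954431775 321.5992099643616 246.30119088134427
t 1.95 at [480.6  14.9 299.2] psi 1.3021 n 2
[[0.0484, -0.0033, 0.0196], [0.0485, -0.0026, 0.0196]] [-0.014, -0.014]
```

View pics/w2.png

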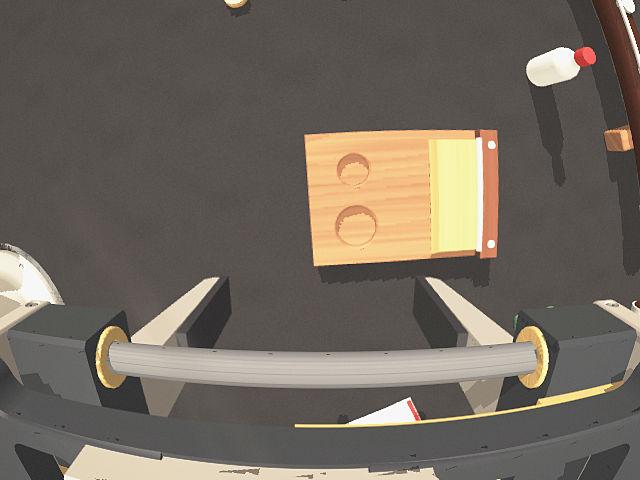

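The wrist view shows the small pocket at about (354,169), the large one at about (356,226), and the block's front corners at (305,135) and (314,265). Now I'll go to the large cup, with a stopped look on the way.

```bash
python3 plan.py 520 235 250 1.3
```

```text
t 1.95 at [480.6  14.9 299.2] psi 1.3021 n 5
[[0.0445, -0.0041, 0.0098], [0.0445, -0.0041, 0.0098], [0.0445, -0.0041, 0.0098], [0.0445, -0.0042, 0.0098], [0.0445, -0.0042, 0.0098]] [0.0004, 0.0004, 0.0004, 0.0004, 0.0004]
```

send_rows --pt "0.052 -0.005 0.01" --pt "0.054 -0.005 0.012" --pt "0.054 -0.005 0.012" --pt "0.05 -0.005 0.01" --pt "0 0 0" --yaw '[0,0,0,0,0]'

```text
t: 2.58
ee_pos: [520.7, 222.2, 254.7]
tcp_rot: [-3.138, -0.004, 1.289]
contact_force: [-0.3, -0.2, 1.1]
finger_gap: 0.998
```

```bash
python3 snap.py w3
cat > cups.py <<'E'
import sys,pickle
from h import *
def cups(n,z=10):
    c,s,p,d=pickle.load(open(n+'.pkl','rb'));H=hsv(p);h,S,v=[H[...,i].astype(int) for i in range(3)]
    out=[]
    for a,ce,m in blobs((S>50)&(v>140)&(h>8)&(h<32),60):
        (x,y),(w,hh),_=cv2.minAreaRect(np.argwhere(m)[:,::-1].astype(np.float32))
        if max(w,hh)<1.5*min(w,hh) and a<4000:
            out.append((c,ce)); dep=d[int(ce[1]),int(ce[0])]
            print(n,a,ce.round(1),round(w,1),round(hh,1),onplane(c,ce,z)[0].round(1),'depth',dep)
    return out
if __name__=='__main__':
    for n in sys.argv[1:]: cups(n)
E
python3 cups.py w3
```

```text
[520.7 222.2 254.7] [-3.138  -0.0038  1.2892] t 2.575
[[0.961, 0.27, 0.068, 539.166], [-0.278, 0.934, 0.224, 285.19], [-0.003, -0.234, 0.972, 337.868], [0.0, 0.0, 0.0, 1.0]] 371.64829954431775 321.5992099643616 246.30119088134427
w3 628 [590.4  51.8] 25.5 32.3 [852.2 335.4  10. ] depth 266.64224
w3 531 [475.1 115.3] 21.0 29.0 [686.3 289.4  10. ] depth 286.3643
w3 123 [351.7 168.9] 32.9 40.3 [561.  269.3  10. ] depth 318.93597
w3 136 [244.6 195. ] 29.1 26.7 [462.9 274.2  10. ] depth 325.54504
```

View pics/w3.png

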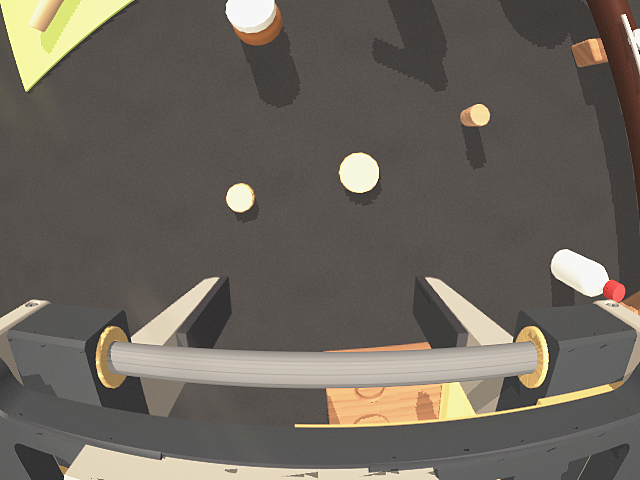

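The large cup is at about (359,173) and the small one at (240,198); their pads look pale. I'll re-segment by brightness, triangulate against the fixed views, and measure the block from w2 in the same script.

```bash
sed -i 's/(S>50)&(v>140)&(h>8)&(h<32),60/(v>150)\&(S>20)\&(h<36),60/' cups.py
python3 - <<'E'
from cups import *; from bench import viewer
o=cups('w3'); T=viewer.camera_params('top');Sc=viewer.camera_params('scene')
for c,ce in o:
    for t,s in(((199.4,242),(425.7,253)),((193.9,286.7),(417.4,221.3))):
        for ob in([(c,ce),(T,t)],[(c,ce),(Sc,s)],[(c,ce),(T,t),(Sc,s)]):
            x,e=tri(ob)
            if e<6 and abs(x[2])<40: print(ce.round(),x.round(1),round(e,1))
# block: w2, wood+leaf outline
c,s,p,d=pickle.load(open('w2.pkl','rb'));H=hsv(p);h,S,v=[H[...,i].astype(int) for i in range(3)]
m=np.zeros(h.shape,bool);m[110:278,290:510]=((S>70)&(v>90)&(h<32))[110:278,290:510]
a,ce,m=max(blobs(m,500),key=lambda b:b[0])
# front edge and side edges: sub-rows of the mask up to col 425
fr=[];
for y in range(145,255): fr.append((np.flatnonzero(m[y])[0],y+0.0))
L=[(x,np.flatnonzero(m[:,x])[0]) for x in range(325,425)]; R=[(x,np.flatnonzero(m[:,x])[-1]) for x in range(325,425)]
for nm,q in(('front',fr),('left',L),('right',R)):
    P=onplane(c,np.array(q,float),22)[:,:2].astype(np.float32); vx,vy,x0,y0=cv2.fitLine(P,cv2.DIST_HUBER,0,.01,.01).ravel()
    print(nm,'dir',round(float(np.degrees(np.arctan2(vy,vx))),2),'pt',x0,y0)
g=cv2.cvtColor(p,cv2.COLOR_RGB2GRAY); cv2.imwrite('pics/w2c.png',cv2.resize(p[120:280,290:510,::-1],None,fx=3.5,fy=3.5,interpolation=cv2.INTER_CUBIC))
E
```

```text
w3 694 [257.7  29.1] 35.2 49.3 [516.8 417.7  10. ] depth 263.4154
w3 428 [593.7  50.1] 26.9 29.7 [858.2 337.1  10. ] depth 262.9937
w3 528 [475.2 115.3] 21.0 29.0 [686.4 289.4  10. ] depth 286.3643
w3 1246 [358.8 172.4] 40.0 39.0 [566.1 264.7  10. ] depth 319.84747
w3 637 [240.1 197. ] 28.3 28.3 [458.3 273.7  10. ] depth 325.438
[359. 172.] [566.5 264.8  11.8] 0.5
[359. 172.] [566.4 264.5   6.5] 0.0
[359. 172.] [566.8 264.9   7.2] 0.9
[240. 197.] [458.2 273.8   9.9] 0.2
[240. 197.] [457.5 273.5   6.6] 0.1
[240. 197.] [457.8 273.8   7.2] 0.6
front dir 78.14 pt 473.36694 38.297787
left dir -11.96 pt 538.71985 89.64948
right dir -12.04 pt 520.8586 -40.018715
```

View pics/w2c.png

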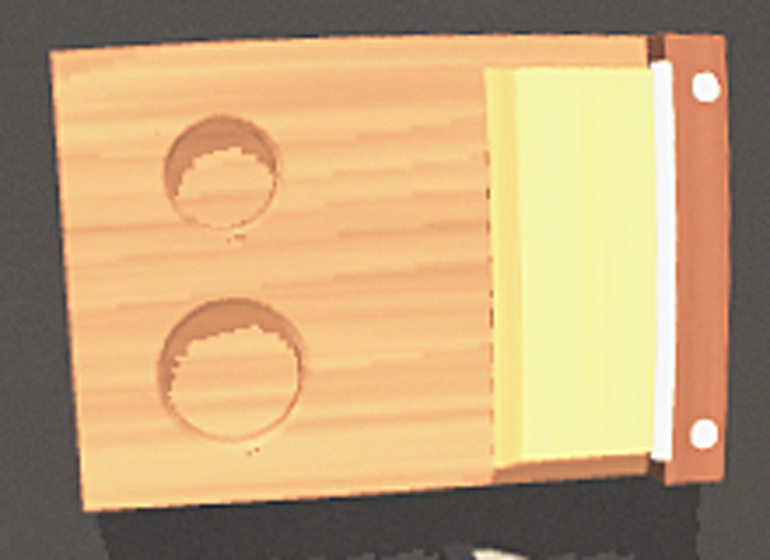

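Block yaw is -0.209 rad, with its origin at about (517.0, 27.5). The crop puts the small pocket near (353.1,169.4) and the large near (356,225.4) in full-frame pixels. I'll check the pockets and go for the large cup.

```bash
python3 - <<'E'
from h import *;import pickle; from bench import viewer
c=pickle.load(open('w2.pkl','rb'))[0]
q=[(353.1,169.4),(356,225.4)]; P=onplane(c,q,22);print(P.round(1), np.linalg.norm(P[0]-P[1]))
d=P[0]-P[1];print('n dir',np.arctan2(-d[0],d[1]))
E
python3 plan.py 566.5 265 150 1.36; python3 plan.py 566.5 265 91 1.36
```

```text
[[522.9  55.4  22. ]
 [511.6   1.4  22. ]] 55.21711602061391
n dir -0.20600855451771805
t 2.62 at [520.9 220.8 255.2] psi 1.2877 n 3
[[0.0184, 0.0105, 0.0351], [0.0181, 0.0109, 0.0351], [0.0179, 0.0113, 0.0351]] [-0.0241, -0.0241, -0.0241]
t 2.62 at [520.9 220.8 255.2] psi 1.2877 n 4
[[0.0138, 0.0078, 0.041], [0.0137, 0.0081, 0.041], [0.0135, 0.0083, 0.041], [0.0134, 0.0086, 0.041]] [-0.0181, -0.0181, -0.0181, -0.0181]
```

send_rows --pt "0.018 0.0105 0.035" --pt "0.018 0.011 0.035" --pt "0.018 0.011 0.035" --pt "0 0 0" --yaw '[-0.024,-0.024,-0.024,0]'

```text
t: 3.12
ee_pos: [570.9, 256.8, 150.0]
tcp_rot: [3.14, -0.002, 1.35]
contact_force: [-0.3, -0.8, 1.6]
finger_gap: 0.995
```

```bash
python3 plan.py 566.5 265 91 1.36 25; python3 snap.py w4; python3 cups.py w4
```

```text
t 3.12 at [570.9 256.8 150. ] psi 1.3503 n 3
[[0.0023, -0.002, 0.0197], [0.0023, -0.002, 0.0197], [0.0024, -0.002, 0.0197]] [-0.0032, -0.0032, -0.0032]
[570.9 256.8 150. ] [ 3.1400e+00 -1.9000e-03  1.3503e+00] t 3.125
[[0.976, 0.213, 0.05, 585.044], [-0.219, 0.948, 0.231, 321.072], [0.002, -0.236, 0.972, 233.078], [0.0, 0.0, 0.0, 1.0]] 371.64829954431775 321.5992099643616 246.30119088134427
w4 1058 [15.4 14.3] 47.0 44.0 [375.6 509.2  10. ] depth 188.03986
w4 1167 [486.9 180. ] 32.0 44.0 [686.4 287.4  10. ] depth 196.00034
w4 421 [312.3 243.1] 56.0 57.0 [568.4 271.3  10. ] depth 228.13615
w4 650 [154.1 272.2] 37.6 37.1 [459.2 275.4  10. ] depth 232.12488
```

Run:
```python
from h import *;import pickle
c,s,p,d=pickle.load(open('w4.pkl','rb'));H=hsv(p);v=H[...,2]
for a,ce,m in blobs(v>150,300):
    if 100<ce[0]<400 and 150<ce[1]<320:
        (x,y),r=cv2.minEnclosingCircle(np.argwhere(m)[:,::-1].astype(np.float32)); e=cv2.fitEllipse(max(cv2.findContours(m.astype(np.uint8),0,1)[0],key=len))
        print(a,ce,(x,y,r),e,onplane(c,[ce,e[0]],8.5).round(1))
```

```text
2600 [311.65461538 252.33576923] (311.663330078125, 252.29673767089844, 29.07697296142578) ((311.66107177734375, 252.323974609375), (56.44819259643555, 56.864173889160156), 174.0670928955078) [[566.6 265.3   8.5]
 [566.6 265.3   8.5]]
1134 [155.03791887 273.55908289] (155.5, 273.5, 19.65970230102539) ((155.043212890625, 273.56561279296875), (36.19099426269531, 38.096717834472656), 4.337937355041504) [[458.7 274.    8.5]
 [458.7 274.    8.5]]
```

The two wrist places agree: large cup (566.6, 265.1), small cup (458.5, 274). Descending onto the large cup.

send_rows --pt "0.003 -0.002 0.02" --pt "0.002 -0.002 0.02" --pt "0.002 -0.001 0.015" --pt "0 0 0" --yaw '[-0.003,-0.003,-0.003,0]'

```text
t: 3.68
ee_pos: [569.9, 263.2, 98.0]
tcp_rot: [3.132, -0.005, 1.356]
contact_force: [0.1, -0.1, -0.4]
finger_gap: 0.996
```

```bash
python3 plan.py 566.6 265.2 91 1.36 25
```

```text
t 3.67 at [569.9 263.2  98. ] psi 1.3563 n 1
[[0.0013, -0.0037, 0.007]] [-0.0037]
```

send_rows --pt "0.001 -0.004 0.007" --pt "0 0 0" --yaw '[-0.004,0]'

```text
t: 3.92
ee_pos: [566.3, 265.4, 91.0]
tcp_rot: [3.131, -0.005, 1.361]
contact_force: [-1.0, -0.2, -0.2]
finger_gap: 0.997
```

send_rows --pt "0 0 0" --pt "0 0 0" --pt "0 0 0" --pt "0 0 0" --pt "0 0 0" --yaw '[0,0,0,0,0]' --gripper 255 --force 15

```text
t: 4.55
ee_pos: [567.4, 265.6, 92.6]
tcp_rot: [3.128, -0.007, 1.361]
contact_force: [-0.3, 0.4, 0.7]
finger_gap: 0.477
```

send_rows --pt "0 0 0.001" --pt "0 0 0" --pt "0 0 0" --yaw '[0,0,0]'

```text
t: 4.92
ee_pos: [567.5, 265.7, 91.9]
tcp_rot: [3.128, -0.007, 1.361]
contact_force: [-0.1, -0.5, 0.7]
finger_gap: 0.38
```

send_rows --pt "0 0 -0.02" --pt "0 0 -0.04" --yaw '[0,0]'

```text
t: 5.18
ee_pos: [564.3, 264.8, 150.5]
tcp_rot: [3.135, -0.003, 1.361]
contact_force: [0.3, -0.0, -0.5]
finger_gap: 0.374
```

```bash
python3 plan.py 511.5 0.7 165 1.363
```

```text
t 5.17 at [564.3 264.8 150.5] psi 1.3609 n 5
[[-0.0539, 0.0007, -0.0029], [-0.0539, 0.0007, -0.0029], [-0.0539, 0.0006, -0.0029], [-0.0539, 0.0006, -0.0029], [-0.0539, 0.0006, -0.0029]] [-0.0004, -0.0004, -0.0004, -0.0004, -0.0004]
```

send_rows --pt "-0.055 0.001 -0.003" --pt "-0.055 0.001 -0.003" --pt "-0.055 0.001 -0.003" --pt "-0.055 0 -0.003" --pt "-0.054 0 -0.002" --yaw '[0,0,0,0,0]'

```text
t: 5.8
ee_pos: [514.6, -7.8, 175.4]
tcp_rot: [3.114, -0.008, 1.368]
contact_force: [-0.1, 0.2, -0.0]
finger_gap: 0.379
```

```bash
python3 plan.py 511.5 0.7 165 1.363;python3 snap.py w5
python3 - <<'E'
from h import *;import pickle
c,s,p,d=pickle.load(open('w5.pkl','rb'))
cv2.imwrite('pics/w5c.png',cv2.resize(p[130:390,180:500,::-1],None,fx=2.3,fy=2.3))
E
```

```text
t 5.8 at [514.6  -7.8 175.4] psi 1.3685 n 1
[[0.0077, -0.0048, 0.0104]] [0.0055]
[514.6  -7.8 175.4] [ 3.1143 -0.0083  1.3685] t 5.8
[[0.979, 0.202, 0.02, 525.396], [-0.201, 0.952, 0.231, 56.652], [0.027, -0.23, 0.973, 258.833], [0.0, 0.0, 0.0, 1.0]] 371.64829954431775 321.5992099643616 246.30119088134427
```

View pics/w5c.png

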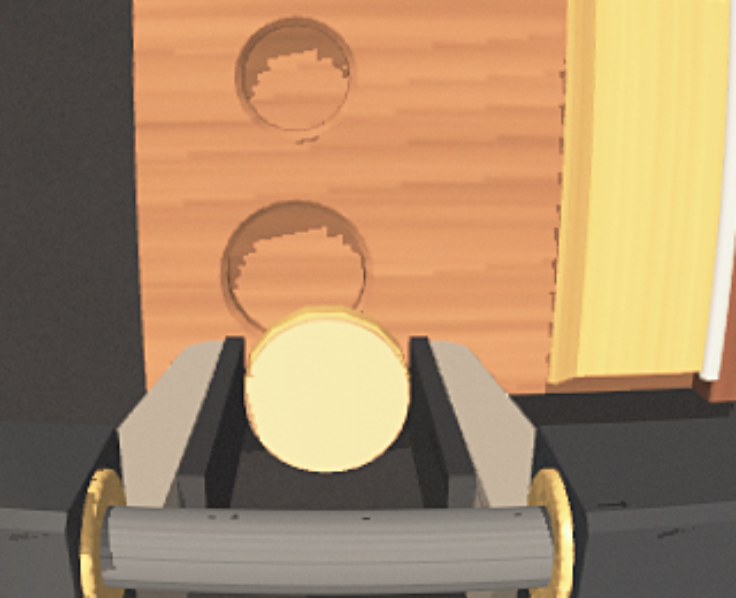

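The cup is held level between the fingers, with its pad centre at crop (327,392). The large pocket mouth is at crop (295,273) and the small at (294,73). I'll triangulate these against w2.

```bash
python3 - <<'E'
from h import *;import pickle; from bench import viewer
c2=pickle.load(open('w2.pkl','rb'))[0];c,s=pickle.load(open('w5.pkl','rb'))[:2]
for nm,a,b in(('small',(353.1,169.4),(308,162)),('large',(356,225.4),(308.3,248.7))):
    print(nm,tri([(c2,a),(c,b)]),onplane(c,b,22))
from scipy.spatial.transform import Rotation as R
r=R.from_euler('xyz',s['tcp_rot']).as_matrix()
# held cup pad top relative to the tool, using tip plane: pad top z expected ~ tips+6 mm => 82 mm ahead of TCP
o,d=rays(c,(322.2,300.4)); ol=r.T@(o-np.array(s['ee_pos'])); dl=r.T@d[0]
for z in(80,82,84): print(z,(ol+dl*(z-ol[2])/dl[2]).round(1))
E
python3 plan.py 511.5 0.7 130 1.363
```

```text
small (array([522.99912219,  55.66929191,  22.47088175]), np.float64(0.22995070319781796)) [[523.1120054   55.86544585  22.        ]]
large (array([511.6519192 ,   1.52535394,  24.15204738]), np.float64(0.3172846303107946)) [[511.63395575   0.71158212  22.        ]]
80 [-0.2  0.2 80. ]
82 [-1.1  0.2 82. ]
84 [-1.9  0.2 84. ]
t 5.85 at [514.1 -13.1 175.7] psi 1.3649 n 1
[[0.013, -0.0054, 0.0457]] [0.0019]
```

send_rows --pt "0.012 -0.005 0.025" --pt "0 0 0.02" --pt "0 0 0" --yaw '[0.002,0,0]'

```text
t: 6.22
ee_pos: [514.8, -2.9, 134.3]
tcp_rot: [3.107, -0.004, 1.357]
contact_force: [-0.2, -0.3, -0.7]
finger_gap: 0.379
```

```bash
python3 plan.py 511.5 0.9 116 1.363
```

```text
t 6.22 at [514.8  -2.9 134.3] psi 1.3574 n 1
[[0.003, -0.004, 0.0183]] [-0.0056]
```

The tool has drifted about 0.03 rad in roll, so I'll plan on the fingertip point with the full rotation.

```bash
cat > plan.py <<'E'
# python3 plan.py x y ztip psi [step_mm] [lead] : rows from the measured pose so the point `lead` mm ahead of TCP goes to x,y,z
import sys,math,numpy as np
from scipy.spatial.transform import Rotation as Rt
from bench import arm
def plan(tx,ty,tz,tpsi,step=55,lead=88):
    s=arm.get_state();r=Rt.from_euler('xyz',s['tcp_rot']);psi=s['tcp_rot'][2]
    tip=np.array(s['ee_pos'])+r.apply([0,0,lead]);dy=tpsi-psi
    d=np.array([tx,ty,tz])-tip;n=max(1,math.ceil(np.linalg.norm(d)/step),math.ceil(abs(dy)/.18))
    rows=[(r*Rt.from_euler('z',-dy*i/n)).inv().apply(d/n/1000).round(4).tolist() for i in range(n)]
    z=r.apply([0,0,1]);print('t',round(s['t'],2),'tip',tip.round(1),'psi',round(psi,4),'tilt xy',z[:2].round(4),'F',np.round(s['contact_force'],1),'n',n)
    for i in range(0,n,5): print(rows[i:i+5],round(-dy/n,4))
if __name__=='__main__': plan(*map(float,sys.argv[1:]))
E
python3 plan.py 511.5 0.9 30 1.363
```

```text
t 6.22 tip [517.9  -3.2  46.4] psi 1.3574 tilt xy [ 0.0351 -0.0031] F [-0.2 -0.3 -0.7] n 1
[[0.0025, -0.0077, 0.0161]] -0.0056
```

send_rows --pt "0.0025 -0.008 0.01" --pt "0 0 0.004" --pt "0 0 0" --yaw '[-0.005,0,0]'

```text
t: 6.6
ee_pos: [508.9, 1.8, 121.8]
tcp_rot: [3.103, -0.004, 1.364]
contact_force: [0.3, 0.9, -0.1]
finger_gap: 0.375
```

```bash
python3 plan.py 511.5 0.9 23.5 1.363
```

```text
t 6.6 tip [512.3   1.4  33.8] psi 1.3636 tilt xy [ 0.0387 -0.0039] F [ 0.3  0.9 -0.1] n 1
[[-0.0007, -0.001, 0.0103]] 0.0006
```

send_rows --pt "-0.0007 -0.001 0.006" --pt "0 0 0.003" --pt "0 0 0" --yaw '[0,0,0]'

```text
t: 6.98
ee_pos: [508.5, 1.2, 112.6]
tcp_rot: [3.102, -0.004, 1.364]
contact_force: [-0.1, 0.6, -0.7]
finger_gap: 0.372
```

```bash
python3 plan.py 511.5 0.9 23.5 1.363
```

```text
t 6.97 tip [512.    0.8  24.7] psi 1.3638 tilt xy [ 0.0397 -0.0041] F [-0.1  0.6 -0.7] n 1
[[-0.0, -0.0005, 0.0012]] 0.0008
```

send_rows --pt "0 -0.0005 0.0012" --pt "0 0 0" --yaw '[0,0]'

```text
t: 7.22
ee_pos: [508.2, 1.2, 111.5]
tcp_rot: [3.102, -0.004, 1.364]
contact_force: [0.6, 0.1, 0.8]
finger_gap: 0.373
```

send_rows --pt "0 0 0" --pt "0 0 0" --pt "0 0 0" --yaw '[0,0,0]' --gripper 100

```text
t: 7.6
ee_pos: [508.6, 1.1, 111.9]
tcp_rot: [3.101, -0.004, 1.364]
contact_force: [-0.3, 0.6, -0.2]
finger_gap: 0.609
```

send_rows --pt "0 0 -0.02" --pt "0 0 -0.04" --pt "0.0 0 -0.04" --yaw '[0,0,0]'

```text
t: 7.98
ee_pos: [501.9, 2.1, 210.5]
tcp_rot: [3.11, -0.004, 1.363]
contact_force: [0.3, -0.2, -1.3]
finger_gap: 0.606
```

```bash
python3 snap.py w6; python3 plan.py 458.5 273.9 60 1.363
python3 - <<'E'
from h import *;import pickle
c,s,p,d=pickle.load(open('w6.pkl','rb'))
cv2.imwrite('pics/w6c.png',cv2.resize(p[100:390,180:500,::-1],None,fx=2,fy=2))
E
```

```text
[501.9   2.1 210.5] [ 3.1098 -0.0044  1.3634] t 7.975
[[0.978, 0.208, 0.018, 512.694], [-0.206, 0.95, 0.235, 66.832], [0.032, -0.234, 0.972, 293.64], [0.0, 0.0, 0.0, 1.0]] 371.64829954431775 321.5992099643616 246.30119088134427
t 8.03 tip [508.2   1.2 128.4] psi 1.3638 tilt xy [ 0.0409 -0.0044] F [ 3.5 -0.4  2.8] n 6
[[0.0427, -0.0179, 0.0109], [0.0427, -0.0179, 0.0109], [0.0427, -0.0179, 0.0109], [0.0427, -0.0179, 0.0109], [0.0427, -0.0179, 0.0109]] 0.0001
[[0.0427, -0.0179, 0.0109]] 0.0001
```

View pics/w6c.png

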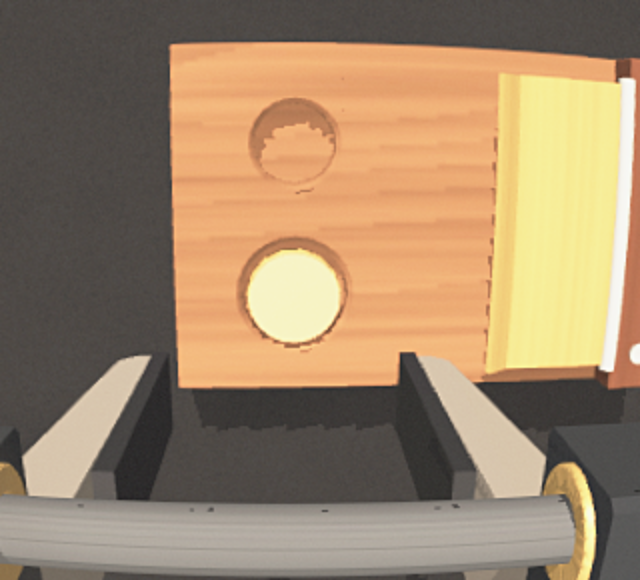

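The large cup lies inside its pocket, centred (crop 295,297). Next is the small cup.

send_rows --pt "0.043 -0.018 0.011" --pt "0.043 -0.018 0.011" --pt "0.043 -0.018 0.011" --pt "0.043 -0.018 0.011" --pt "0.043 -0.018 0.011" --yaw '[0,0,0,0,0]' --gripper 40

```text
t: 8.65
ee_pos: [466.1, 233.7, 160.6]
tcp_rot: [3.09, -0.005, 1.357]
contact_force: [0.2, -0.6, -0.8]
finger_gap: 0.839
```

send_rows --pt "0.038 -0.016 0.008" --pt "0 0 0" --yaw '[0,0]'

```text
t: 8.9
ee_pos: [457.0, 277.7, 150.3]
tcp_rot: [3.091, -0.005, 1.361]
contact_force: [0.2, -0.3, 0.3]
finger_gap: 0.843
```

```bash
python3 plan.py 458.5 273.9 12 1.363
```

```text
t 8.9 tip [461.4 277.2  62.4] psi 1.3612 tilt xy [ 0.0499 -0.006 ] F [ 0.2 -0.3  0.3] n 1
[[-0.004, -0.0046, 0.0502]] -0.0018
```

send_rows --pt "-0.004 -0.0045 0.025" --pt "0 0 0.02" --pt "0 0 0" --yaw '[0,0,0]'

```text
t: 9.28
ee_pos: [455.0, 273.0, 104.8]
tcp_rot: [3.09, -0.004, 1.361]
contact_force: [0.1, -0.3, -0.0]
finger_gap: 0.841
```

```bash
python3 plan.py 458.5 273.9 3.5 1.363; python3 snap.py w7
python3 - <<'E'
from h import *;import pickle
c,s,p,d=pickle.load(open('w7.pkl','rb'));v=hsv(p)[...,2].copy();v[:,:200]=0
for a,ce,m in blobs(v>150,300):
    if 200<ce[0]<420 and 150<ce[1]<345:
        e=cv2.fitEllipse(max(cv2.findContours(m.astype(np.uint8),0,1)[0],key=len))
        print(a,ce,e,onplane(c,[ce,e[0]],8.5).round(1))
E
python3 plan.py 458.5 273.9 3.5 1.363
```

```text
t 9.28 tip [459.5 272.4  16.9] psi 1.3613 tilt xy [ 0.0517 -0.0064] F [ 0.1 -0.3 -0. ] n 1
[[0.0012, -0.002, 0.0133]] -0.0017
[455.  273.  104.8] [ 3.0897 -0.0045  1.3613] t 9.275
[[0.977, 0.215, -0.001, 464.315], [-0.208, 0.948, 0.239, 338.05], [0.052, -0.233, 0.971, 187.843], [0.0, 0.0, 0.0, 1.0]] 371.64829954431775 321.5992099643616 246.30119088134427
2060 [315.6776699  285.45776699] ((315.67938232421875, 285.45526123046875), (49.61464309692383, 51.039466857910156), 170.1889190673828) [[457.2 274.4   8.5]
 [457.2 274.4   8.5]]
653 [212.20520674 296.16845329] ((211.44815063476562, 296.92193603515625), (17.311851501464844, 55.21166229248047), 35.456321716308594) [[402.9 280.3   8.5]
 [402.3 279.9   8.5]]
t 9.32 tip [460.3 272.7  17.8] psi 1.3612 tilt xy [ 0.0533 -0.0059] F [-0.7 -0.5  0. ] n 1
[[0.0007, -0.0027, 0.0142]] -0.0018
```

send_rows --pt "0.001 -0.003 0.01" --pt "0 0 0.003" --pt "0 0 0" --yaw '[0,0,0]' --gripper 90

```text
t: 9.7
ee_pos: [455.0, 274.6, 93.9]
tcp_rot: [3.085, -0.007, 1.36]
contact_force: [-0.1, 0.3, -0.8]
finger_gap: 0.647
```

```bash
python3 plan.py 458.2 274.1 4 1.363
```

```text
t 9.7 tip [460.  274.1   6. ] psi 1.3603 tilt xy [ 0.0567 -0.0049] F [-0.1  0.3 -0.8] n 1
[[-0.0004, -0.0019, 0.0019]] -0.0027
```

send_rows --pt "0 -0.002 0.002" --pt "0 0 0" --pt "0 0 0" --pt "0 0 0" --pt "0 0 0" --yaw '[0,0,0,0,0]' --gripper 255

```text
t: 10.32
ee_pos: [453.4, 275.2, 92.3]
tcp_rot: [3.084, -0.008, 1.361]
contact_force: [0.8, 0.2, -0.6]
finger_gap: 0.267
```

send_rows --pt "0 0 0" --pt "0 0 0" --yaw '[0,0]'

```text
t: 10.58
ee_pos: [453.4, 275.2, 92.3]
tcp_rot: [3.084, -0.008, 1.361]
contact_force: [0.4, 0.5, 0.4]
finger_gap: 0.262
```

send_rows --pt "0 0 -0.02" --pt "0 0 -0.035" --pt "0 0 -0.035" --yaw '[0,0,0]'

```text
t: 10.95
ee_pos: [446.0, 274.8, 181.0]
tcp_rot: [3.091, -0.004, 1.36]
contact_force: [0.6, -0.3, -0.3]
finger_gap: 0.262
```

```bash
python3 snap.py w8;python3 plan.py 523 55.4 75 1.363
```

```text
[446.  274.8 181. ] [ 3.0908 -0.0035  1.3602] t 10.95
[[0.977, 0.215, 0.001, 455.507], [-0.209, 0.948, 0.24, 339.882], [0.051, -0.234, 0.971, 263.998], [0.0, 0.0, 0.0, 1.0]] 371.64829954431775 321.5992099643616 246.30119088134427
t 11.0 tip [453.4 275.4  98.2] psi 1.3606 tilt xy [ 0.058  -0.0044] F [2.3 1.7 2.7] n 5
[[-0.0402, 0.0225, 0.0056], [-0.0402, 0.0225, 0.0056], [-0.0402, 0.0225, 0.0056], [-0.0402, 0.0224, 0.0056], [-0.0402, 0.0224, 0.0056]] -0.0005
```

send_rows --pt "-0.04 0.0225 0.004" --pt "-0.04 0.0225 0.004" --pt "-0.04 0.0225 0.004" --pt "-0.04 0.0225 0.004" --pt "-0.035 0.02 0.004" --yaw '[0,0,0,0,0]'

```text
t: 11.62
ee_pos: [519.2, 58.9, 172.5]
tcp_rot: [3.078, -0.011, 1.367]
contact_force: [0.3, -0.2, 0.2]
finger_gap: 0.263
```

```bash
python3 snap.py w9;python3 plan.py 523 55.4 45 1.363
```

```text
[519.2  58.9 172.5] [ 3.0777 -0.0107  1.367 ] t 11.625
[[0.977, 0.212, -0.015, 527.061], [-0.203, 0.95, 0.236, 123.745], [0.064, -0.227, 0.972, 255.894], [0.0, 0.0, 0.0, 1.0]] 371.64829954431775 321.5992099643616 246.30119088134427
t 11.68 tip [526.3  54.6  84.6] psi 1.3645 tilt xy [ 0.0659 -0.0053] F [-0.2 -4.2  0.6] n 1
[[-0.0003, -0.006, 0.0393]] 0.0015
```

send_rows --pt "-0.0003 -0.006 0.03" --yaw '[0]'

```text
t: 11.8
ee_pos: [519.0, 54.3, 143.9]
tcp_rot: [3.07, -0.009, 1.362]
contact_force: [0.9, 0.2, -0.6]
finger_gap: 0.263
```

```bash
python3 plan.py 523 55.4 32 1.363;python3 snap.py w9;python3 plan.py 523 55.4 32 1.363
```

```text
t 11.8 tip [525.4  53.8  56.1] psi 1.362 tilt xy [ 0.072  -0.0063] F [ 0.9  0.2 -0.6] n 1
[[0.0009, -0.0044, 0.0239]] -0.001
[519.   54.3 143.9] [ 3.0698 -0.0088  1.362 ] t 11.8
[[0.976, 0.219, -0.021, 526.665], [-0.208, 0.949, 0.239, 119.374], [0.072, -0.229, 0.971, 227.118], [0.0, 0.0, 0.0, 1.0]] 371.64829954431775 321.5992099643616 246.30119088134427
t 11.85 tip [520.1  54.4  50.3] psi 1.3625 tilt xy [ 0.0613 -0.0054] F [-3.3 -1.2 -2.5] n 1
[[0.0015, 0.0015, 0.0184]] -0.0005
```

send_rows --pt "0.0015 0.001 0.015" --yaw '[0]'

```text
t: 11.98
ee_pos: [517.2, 56.1, 123.1]
tcp_rot: [3.08, -0.008, 1.362]
contact_force: [-0.1, -0.6, -0.3]
finger_gap: 0.26
```

```bash
cat > settle.py <<'E'
from bench import viewer; import sys
for i in range(int(sys.argv[1])): viewer.snapshot('wrist')
E
python3 settle.py 2; python3 plan.py 523 55.4 24 1.363
```

```text
t 12.07 tip [520.7  56.2  33.4] psi 1.363 tilt xy [ 0.0575 -0.0048] F [-0.6  0.  -0.6] n 1
[[-0.0004, 0.0019, 0.0096]] -0.0
```

send_rows --pt "-0.0005 0.0022 0.007" --yaw '[0]'

```text
t: 12.2
ee_pos: [518.9, 56.0, 115.1]
tcp_rot: [3.082, -0.007, 1.364]
contact_force: [0.4, 0.2, 0.5]
finger_gap: 0.264
```

```bash
python3 settle.py 2; python3 plan.py 523 55.4 24 1.363
```

```text
t 12.3 tip [523.2  55.5  26.3] psi 1.3635 tilt xy [ 0.057  -0.0047] F [ 0.   0.3 -0.9] n 1
[[-0.0001, -0.0003, 0.0022]] 0.0005
```

send_rows --pt "0 0 0.0013" --pt "0 0 0" --yaw '[0,0]'

```text
t: 12.55
ee_pos: [518.8, 56.1, 113.5]
tcp_rot: [3.083, -0.007, 1.364]
contact_force: [-0.0, 0.6, 0.3]
finger_gap: 0.262
```

send_rows --pt "0 0 0" --pt "0 0 0" --pt "0 0 0" --yaw '[0,0,0]' --gripper 140

```text
t: 12.92
ee_pos: [519.3, 56.1, 114.2]
tcp_rot: [3.082, -0.007, 1.364]
contact_force: [0.1, 0.8, -0.1]
finger_gap: 0.451
```

send_rows --pt "0 0 -0.03" --pt "0 0 -0.04" --pt "0 0 -0.04" --pt "0 0 0" --yaw '[0,0,0,0]'

```text
t: 13.42
ee_pos: [512.1, 56.5, 226.8]
tcp_rot: [3.083, -0.007, 1.364]
contact_force: [0.1, -0.6, 0.6]
finger_gap: 0.452
```

```bash
python3 snap.py w10;python3 plan.py 517 27.5 120 1.363
python3 - <<'E'
from h import *;import pickle
c,s,p,d=pickle.load(open('w10.pkl','rb'))
cv2.imwrite('pics/w10c.png',cv2.resize(p[100:390,180:500,::-1],None,fx=2,fy=2))
E
```

```text
[512.1  56.5 226.8] [ 3.0832 -0.0073  1.3637] t 13.425
[[0.977, 0.214, -0.008, 520.749], [-0.206, 0.949, 0.238, 121.517], [0.059, -0.231, 0.971, 310.016], [0.0, 0.0, 0.0, 1.0]] 371.64829954431775 321.5992099643616 246.30119088134427
t 13.47 tip [515.8  56.3 136.7] psi 1.3636 tilt xy [ 0.0546 -0.0044] F [ 0.4 -0.2 -1.1] n 1
[[-0.028, 0.0062, 0.0169]] 0.0006
```

View pics/w10c.png

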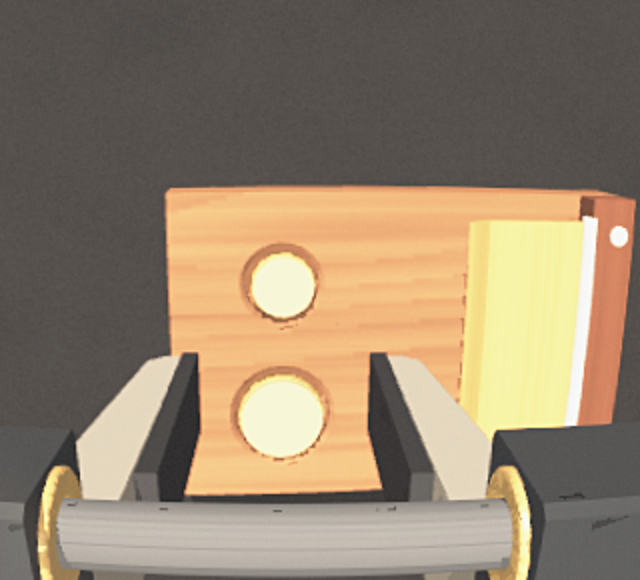

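Both cups lie in their pockets, the small at crop (283,285) and the large at (281,416). Next I'll check seating heights by depth and measure the plate from w1 and the top view.

Run:
```python
from h import *;import pickle; from bench import viewer
c,s,p,d=pickle.load(open('w10.pkl','rb'));T=np.array(c['world_from_camera'])
def pt(u,v):
    o,r=rays(c,(u,v)); fwd=-T[:3,2]; D=np.median(d[int(v)-2:int(v)+3,int(u)-2:int(u)+3]); return o+r[0]*D/(r[0]@fwd)
for nm,u,v in(('small',283,285),('large',281,416),('wood',230,330),('wood2',350,330)): print(nm,pt(180+u/2,100+v/2).round(1))
for dx in(-14,-7,7,14): print('L',dx,pt(320.5+dx,308)[2].round(2),'S',pt(321.5+dx*.8,242.5)[2].round(2))
for dy in(-14,14): print('L',dy,pt(320.5,308+dy)[2].round(2),'S',pt(321.5,242.5+.8*dy)[2].round(2))
# plate
c,s,p,d=pickle.load(open('w1.pkl','rb'));T=np.array(c['world_from_camera']);H=hsv(p);h,S,v=[H[...,i].astype(int) for i in range(3)]
roi=np.zeros(h.shape,bool);roi[190:320,285:430]=1
red=max(blobs(roi&(S>120)&((h<6)|(h>174))&(v>120),20),key=lambda b:b[0]); hd=max(blobs(roi&(S>60)&(v<190)&(h<15)&(np.arange(640)<380),50),key=lambda b:b[0])
pl=max(blobs(roi&(v>130),500),key=lambda b:b[0])[2].astype(np.uint8); pl=cv2.morphologyEx(pl,cv2.MORPH_CLOSE,np.ones((15,15)))
k=cv2.findContours(pl,0,1)[0]; k=max(k,key=cv2.contourArea); q=cv2.approxPolyDP(cv2.convexHull(k),6,True)[:,0,:]
P=onplane(c,q,4);print('corners',q.tolist(),P[:,:2].round(1).tolist())
rect=cv2.minAreaRect(onplane(c,cv2.convexHull(k)[:,0,:],4)[:,:2].astype(np.float32));print('rect',rect)
print('red',red[0],red[1],onplane(c,red[1],4).round(1)); 
T0=viewer.camera_params('top')
print('red tri',tri([(c,red[1]),(T0,(422.7,261.2))]))
rr=cv2.minAreaRect(np.argwhere(hd[2])[:,::-1].astype(np.float32));print('handle',hd[0],hd[1],rr,'top z34',onplane(c,hd[1],34).round(1))
dm=d[hd[2]];print('depth handle',pt(*hd[1]).round(1),dm.min(),dm.max())
```

```text
small [523.7  54.8  25.1]
large [5.114e+02 5.000e-01 2.510e+01]
wood [499.1  40.9  23.1]
wood2 [546.4  29.9  22.8]
L -14 24.58 S 24.89
L -7 25.06 S 24.95
L 7 24.94 S 24.89
L 14 24.94 S 24.8
L -14 24.82 S 25.21
L 14 24.93 S 25.32
corners [[413, 201], [421, 269], [414, 292], [311, 308], [296, 218]] [[525.2, -234.2], [541.8, -307.2], [537.1, -334.0], [424.4, -357.4], [404.8, -258.6]]
rect ((475.34246826171875, -295.9532775878906), (126.44349670410156, 101.86323547363281), 11.309067726135254)
red 383 [415.39425587 238.33420366] [[ 531.6 -273.6    4. ]]
red tri (array([ 5.34157528e+02, -2.79912840e+02,  2.48036415e-01]), np.float64(5.531493989132821))
handle 732 [331.26229508 265.42213115] ((331.3780212402344, 265.5190734863281), (54.06277847290039, 14.048295974731445), 81.11934661865234) top z34 [[ 442.7 -298.8   34. ]]
depth handle [ 442.6 -298.5   34.9] 354.88327 399.2999
```

Both pads read about 2 mm above the wood, so both cups are fully seated. On to the plate, with a settle between rows so the tilt isn't carried into the next one.

```bash
python3 settle.py 1; python3 plan.py 443 -290 130 1.768 62
```

```text
t 13.53 tip [514.6  56.4 135.1] psi 1.3635 tilt xy [ 0.0515 -0.004 ] F [ 0.3  0.1 -0.5] n 6
[[-0.059, 0.0002, 0.0005], [-0.0588, -0.0038, 0.0005], [-0.0584, -0.0078, 0.0005], [-0.0578, -0.0117, 0.0005], [-0.0569, -0.0155, 0.0005]] -0.0674
[[-0.0557, -0.0193, 0.0005]] -0.0674
```

```bash
python3 settle.py 6; python3 plan.py 443 -290 130 1.768 62
```

```text
t 13.82 tip [514.   56.4 134.1] psi 1.3635 tilt xy [ 0.0491 -0.0037] F [ 0.  -0.2 -0.3] n 6
[[-0.0589, 0.0003, 0.0003], [-0.0588, -0.0037, 0.0003], [-0.0584, -0.0076, 0.0003], [-0.0578, -0.0116, 0.0003], [-0.0569, -0.0154, 0.0003]] -0.0674
[[-0.0557, -0.0192, 0.0003]] -0.0674
```

send_rows --pt "-0.058 0 0" --yaw '[-0.067]'

```text
t: 13.95
ee_pos: [497.9, 1.6, 221.1]
tcp_rot: [3.093, -0.004, 1.438]
contact_force: [-0.2, -0.5, -0.0]
finger_gap: 0.452
```

```bash
python3 settle.py 2; python3 plan.py 443 -290 130 1.768 62
```

```text
t 14.05 tip [501.2  -3.6 133. ] psi 1.4275 tilt xy [ 0.0477 -0.0051] F [-0.4  0.6  0.2] n 5
[[-0.0584, -0.0034, 0.0003], [-0.058, -0.0073, 0.0003], [-0.0574, -0.0113, 0.0003], [-0.0565, -0.0151, 0.0003], [-0.0553, -0.0189, 0.0003]] -0.0681
```

send_rows --pt "-0.058 -0.004 0" --yaw '[-0.067]'

```text
t: 14.18
ee_pos: [485.0, -58.6, 220.3]
tcp_rot: [3.094, 0.0, 1.5]
contact_force: [1.5, -1.1, -0.5]
finger_gap: 0.453
```

```bash
python3 settle.py 2; python3 plan.py 443 -290 130 1.768 62
```

```text
t 14.28 tip [488.4 -64.  132.4] psi 1.4899 tilt xy [ 0.047  -0.0066] F [ 0.4  0.3 -0.1] n 4
[[-0.0572, -0.0068, 0.0004], [-0.0566, -0.0107, 0.0004], [-0.0557, -0.0146, 0.0004], [-0.0546, -0.0185, 0.0004]] -0.0695
```

send_rows --pt "-0.058 -0.008 0" --yaw '[-0.067]'

```text
t: 14.4
ee_pos: [472.0, -118.9, 219.8]
tcp_rot: [3.094, 0.005, 1.562]
contact_force: [1.2, -0.4, -0.2]
finger_gap: 0.451
```

```bash
python3 settle.py 2; python3 plan.py 443 -290 130 1.768 62
```

```text
t 14.5 tip [ 475.3 -124.6  132.2] psi 1.552 tilt xy [ 0.047  -0.0082] F [ 0.2  0.8 -1.3] n 3
[[-0.0553, -0.0098, 0.0007], [-0.0545, -0.0137, 0.0007], [-0.0534, -0.0176, 0.0007]] -0.072
```

send_rows --pt "0 0 -0.06" --pt "0 0 0" --yaw '[0,0]'

```text
t: 14.75
ee_pos: [468.6, -122.2, 280.6]
tcp_rot: [3.096, 0.005, 1.548]
contact_force: [0.2, 0.5, -0.1]
finger_gap: 0.453
```

```bash
python3 settle.py 3; python3 plan.py 443 -290 130 1.768 62
```

```text
t 14.9 tip [ 469.  -120.7  186.7] psi 1.5492 tilt xy [ 0.0356 -0.0006] F [ 0.6 -0.3 -0.8] n 3
[[-0.0566, -0.0081, 0.0186], [-0.0559, -0.0122, 0.0186], [-0.0548, -0.0163, 0.0186]] -0.0729
```

send_rows --pt "-0.054 -0.01 0.06" --yaw '[-0.07]'

```text
t: 15.02
ee_pos: [461.2, -161.5, 230.2]
tcp_rot: [3.1, 0.006, 1.625]
contact_force: [0.2, -1.5, -0.7]
finger_gap: 0.448
```

```bash
python3 settle.py 3; python3 plan.py 443 -290 130 1.768 62
```

```text
t 15.18 tip [ 459.7 -161.1  136.8] psi 1.6169 tilt xy [0.0291 0.004 ] F [ 0.2 -0.6 -0.7] n 3
[[-0.0427, -0.0076, 0.0019], [-0.0423, -0.0097, 0.0019], [-0.0417, -0.0118, 0.0019]] -0.0504
```

send_rows --pt "0 0 -0.06" --pt "0 0 -0.06" --pt "0 0 0" --yaw '[0,0,0]'

```text
t: 15.55
ee_pos: [453.9, -158.8, 347.2]
tcp_rot: [3.114, -0.007, 1.616]
contact_force: [-0.4, -0.1, 0.3]
finger_gap: 0.457
```

```bash
python3 settle.py 3; python3 plan.py 443 -290 130 1.768 62
```

```text
t 15.7 tip [ 453.4 -156.6  252.8] psi 1.6163 tilt xy [0.0171 0.014 ] F [-0.2  0.4 -1. ] n 3
[[-0.0448, -0.0062, 0.0402], [-0.0444, -0.0084, 0.0402], [-0.0439, -0.0107, 0.0402]] -0.0506
```

send_rows --pt "-0.045 -0.006 0.04" --yaw '[-0.05]' --gripper 80

```text
t: 15.82
ee_pos: [450.0, -201.6, 301.2]
tcp_rot: [3.119, -0.009, 1.672]
contact_force: [0.7, -0.7, 0.3]
finger_gap: 0.54
```

```bash
python3 settle.py 3; python3 plan.py 443 -290 130 1.768 62
```

```text
t 15.97 tip [ 447.9 -200.3  208. ] psi 1.6638 tilt xy [0.0107 0.0194] F [-1.1  0.6  0.1] n 2
[[-0.0451, -0.0071, 0.0381], [-0.0447, -0.0094, 0.0381]] -0.0521
```

send_rows --pt "-0.045 -0.009 0.04" --yaw '[-0.05]'

```text
t: 16.1
ee_pos: [444.8, -245.7, 258.1]
tcp_rot: [3.123, -0.014, 1.718]
contact_force: [0.3, -0.4, -0.4]
finger_gap: 0.682
```

```bash
python3 settle.py 3; python3 plan.py 443 -290 130 1.768 62
```

```text
t 16.25 tip [ 442.3 -243.4  165.3] psi 1.7115 tilt xy [0.0068 0.0237] F [ 0.9 -0.   0.1] n 1
[[-0.047, -0.0062, 0.0342]] -0.0565
```

send_rows --pt "-0.045 -0.011 0.04" --yaw '[-0.05]'

```text
t: 16.38
ee_pos: [440.3, -290.4, 216.1]
tcp_rot: [3.125, -0.015, 1.766]
contact_force: [0.9, -0.0, 0.4]
finger_gap: 0.689
```

```bash
python3 settle.py 3; python3 plan.py 443 -301 60 1.768 62; python3 snap.py w11
```

```text
t 16.52 tip [ 437.5 -287.6  123.1] psi 1.7596 tilt xy [0.0049 0.0268] F [ 0.2  0.6 -0.1] n 2
[[-0.0079, 0.0011, 0.0314], [-0.0079, 0.0011, 0.0314]] -0.0042
[ 437.1 -289.9  211.1] [ 3.1318 -0.0254  1.7596] t 16.525
[[0.982, -0.181, -0.05, 423.911], [0.187, 0.96, 0.208, -227.339], [0.01, -0.213, 0.977, 295.63], [0.0, 0.0, 0.0, 1.0]] 371.64829954431775 321.5992099643616 246.30119088134427
```

Settling works and the tilt along the plate axis is now about 0.01. I'll refine the handle position from w11.

```bash
python3 - <<'E'
from h import *;import pickle
c,s,p,d=pickle.load(open('w11.pkl','rb'));T=np.array(c['world_from_camera'])
c1,_,p1,_=pickle.load(open('w1.pkl','rb'))
H=hsv(p);h,S,v=[H[...,i].astype(int) for i in range(3)]
# points by depth
vv,uu=np.mgrid[100:345:1,180:460:1];uv=np.c_[uu.ravel(),vv.ravel()];o,r=rays(c,uv);D=d[uv[:,1],uv[:,0]];P=o+r*(D/(r@-T[:3,2]))[:,None]
brown=((S>60)&(v<200)&(h<15))[uv[:,1],uv[:,0]]
m=brown&(P[:,2]>30)&(P[:,2]<40)&(abs(P[:,0]-443)<40)&(abs(P[:,1]+300)<50)
Q=P[m];print('handle top pts',m.sum(),Q[:,2].mean(),cv2.minAreaRect(Q[:,:2].astype(np.float32)),Q.mean(0).round(1))
uvh=uv[m].mean(0);print('px',uvh,'plane34',onplane(c,uvh,34))
red=((S>120)&((h<6)|(h>174))&(v>120))[uv[:,1],uv[:,0]];Q=P[red];print('red',red.sum(),Q.mean(0).round(1))
vx,vy,x0,y0=cv2.fitLine(Q[:,:2].astype(np.float32),cv2.DIST_HUBER,0,.01,.01).ravel();print('red dir',np.arctan2(-vx*np.sign(vy),abs(vy)))
w=(((v>130)&(S<60))[uv[:,1],uv[:,0]])&(abs(P[:,2]-4)<6);print('plate z',np.median(P[w][:,2]))
cv2.imwrite('pics/w11.png',p[:,:,::-1])
E
python3 plan.py 443 -301 60 1.768 62
```

```text
handle top pts 1163 34.71725102739538 ((442.92449951171875, -302.11767578125), (12.754936218261719, 49.815765380859375), 11.240911483764648) [ 442.8 -300.9   34.7]
px [324.52020636 271.16423044] plane34 [[ 442.79344693 -300.93359074   34.        ]]
red 663 [ 531.  -274.5    6.5]
red dir 0.20331033
plate z 4.895185815939044
t 16.57 tip [ 438.4 -287.6  124.7] psi 1.7605 tilt xy [0.007  0.0248] F [0.3 1.3 0.9] n 2
[[-0.0077, 0.0006, 0.0322], [-0.0077, 0.0006, 0.0322]] -0.0037
```

View pics/w11.png

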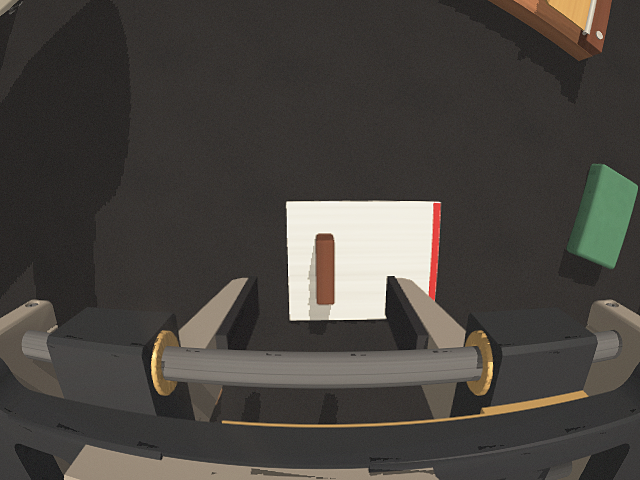

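The view shows the handle at (325,270) between the fingers, and the plate square to the jaws. Depth gives a centre of (442.9,-302) and yaw 0.197. Descending.

send_rows --pt "-0.0145 0.002 0.05" --yaw '[-0.007]'

```text
t: 16.7
ee_pos: [446.5, -303.8, 168.0]
tcp_rot: [3.123, -0.012, 1.769]
contact_force: [0.1, -0.2, -1.2]
finger_gap: 0.683
```

```bash
python3 settle.py 3; python3 plan.py 442.9 -302 35 1.768 62
```

```text
t 16.85 tip [ 443.3 -298.2   74.1] psi 1.7681 tilt xy [0.0052 0.0275] F [-0.9 -0.1  0.9] n 1
[[-0.0047, -0.0015, 0.039]] 0.0001
```

send_rows --pt "0 0 0.025" --yaw '[0]'

```text
t: 16.98
ee_pos: [445.4, -300.9, 141.6]
tcp_rot: [3.127, -0.019, 1.769]
contact_force: [-0.4, -0.7, -0.6]
finger_gap: 0.687
```

```bash
python3 settle.py 2; python3 plan.py 442.9 -302 9 1.768 62
```

```text
t 17.07 tip [ 443.6 -296.    49.9] psi 1.7689 tilt xy [0.0047 0.0285] F [-0.5  0.  -0.9] n 1
[[-0.0068, -0.0022, 0.0407]] 0.0009
```

send_rows --pt "-0.0065 -0.001 0.02" --yaw '[0]'

```text
t: 17.2
ee_pos: [445.5, -305.3, 121.6]
tcp_rot: [3.128, -0.022, 1.77]
contact_force: [-0.4, -0.0, -0.4]
finger_gap: 0.683
```

```bash
python3 settle.py 2; python3 plan.py 442.9 -302 9 1.768 62
```

```text
t 17.3 tip [ 444.3 -301.7   30.8] psi 1.7691 tilt xy [0.0049 0.0285] F [ 0.2  0.7 -1. ] n 1
[[-0.0006, -0.0016, 0.0218]] 0.0011
```

send_rows --pt "0 -0.001 0.015" --yaw '[0]'

```text
t: 17.42
ee_pos: [444.3, -305.0, 106.4]
tcp_rot: [3.128, -0.023, 1.769]
contact_force: [-0.3, -1.0, -1.2]
finger_gap: 0.691
```

```bash
python3 settle.py 2; python3 plan.py 442.9 -302 9 1.768 62
```

```text
t 17.52 tip [ 442.9 -300.7   15.5] psi 1.7692 tilt xy [0.004  0.0296] F [ 0.8 -0.   0.4] n 1
[[-0.0015, -0.0003, 0.0064]] 0.0012
```

send_rows --pt "-0.0015 0 0.006" --yaw '[0]'

```text
t: 17.65
ee_pos: [443.3, -304.8, 98.0]
tcp_rot: [3.131, -0.027, 1.769]
contact_force: [0.5, -0.5, -0.0]
finger_gap: 0.685
```

```bash
python3 settle.py 2; python3 plan.py 442.9 -302 9 1.768 62
```

```text
t 17.75 tip [ 443.  -301.7    9. ] psi 1.7691 tilt xy [0.0034 0.0303] F [ 0.6  0.4 -0.9] n 1
[[-0.0003, -0.0002, 0.0]] 0.0011
```

send_rows --pt "0 0 0" --pt "0 0 0" --pt "0 0 0" --pt "0 0 0" --pt "0 0 0" --yaw '[0,0,0,0,0]' --gripper 255 --force 45

```text
t: 18.38
ee_pos: [443.0, -304.7, 97.6]
tcp_rot: [3.132, -0.028, 1.769]
contact_force: [-0.0, -0.6, 0.7]
finger_gap: 0.164
```

send_rows --pt "0 0 0" --pt "0 0 0" --pt "0 0 0" --yaw '[0,0,0]'

```text
t: 18.75
ee_pos: [443.0, -304.8, 97.7]
tcp_rot: [3.132, -0.028, 1.769]
contact_force: [-0.2, 0.8, 0.6]
finger_gap: 0.146
```

```bash
python3 settle.py 1; python3 plan.py 442.9 -302 70 1.768 62
```

```text
t 18.8 tip [ 443.3 -302.2    9.7] psi 1.769 tilt xy [0.0038 0.0295] F [-0.7  0.6  0.3] n 1
[[0.0019, 0.0002, -0.0602]] 0.001
```

send_rows --pt "0.002 0 -0.03" --yaw '[0]'

```text
t: 18.92
ee_pos: [440.9, -302.1, 125.4]
tcp_rot: [3.135, -0.034, 1.769]
contact_force: [0.5, -0.1, -0.6]
finger_gap: 0.15
```

```bash
python3 settle.py 2; python3 plan.py 442.9 -302 70 1.768 62
```

```text
t 19.02 tip [ 444.3 -302.6   42.1] psi 1.7692 tilt xy [0.0074 0.0257] F [ 1.  -0.  -2.2] n 1
[[0.0016, -0.0009, -0.0279]] 0.0012
```

send_rows --pt "0 0 -0.04" --yaw '[0]'

```text
t: 19.15
ee_pos: [441.5, -304.0, 166.6]
tcp_rot: [3.133, -0.031, 1.769]
contact_force: [0.0, -0.6, -1.6]
finger_gap: 0.15
```

```bash
python3 settle.py 3; python3 plan.py 480 36 80 1.363 60
```

```text
t 19.3 tip [ 445.1 -305.    83.1] psi 1.7691 tilt xy [0.0103 0.0225] F [-0.5  0.6 -2.5] n 6
[[0.0545, 0.0169, 0.0019], [0.0556, 0.0131, 0.0019], [0.0563, 0.0094, 0.0019], [0.0568, 0.0055, 0.0019], [0.0571, 0.0017, 0.0019]] 0.0677
[[0.0571, -0.0022, 0.0019]] 0.0677
```

send_rows --pt "0.0545 0.017 0" --yaw '[0.068]'

```text
t: 19.42
ee_pos: [449.8, -251.7, 171.1]
tcp_rot: [3.129, -0.02, 1.695]
contact_force: [0.4, 0.9, -1.6]
finger_gap: 0.148
```

```bash
python3 settle.py 2
```

send_rows --pt "0.0555 0.013 0" --yaw '[0.068]'

```text
t: 19.65
ee_pos: [454.4, -189.9, 169.7]
tcp_rot: [3.134, -0.027, 1.63]
contact_force: [0.8, 0.1, -1.9]
finger_gap: 0.15
```

```bash
python3 settle.py 2
```

send_rows --pt "0.056 0.0095 0" --yaw '[0.068]'

```text
t: 19.88
ee_pos: [458.9, -128.9, 168.8]
tcp_rot: [3.14, -0.033, 1.565]
contact_force: [0.5, 0.4, -1.6]
finger_gap: 0.148
```

```bash
python3 settle.py 2; python3 plan.py 480 36 80 1.363 60
```

```text
t 19.98 tip [ 457.2 -120.    79.4] psi 1.5739 tilt xy [-0.003   0.0376] F [-0.1 -0.9 -2.1] n 3
[[0.052, 0.0078, 0.0017], [0.0524, 0.0041, 0.0017], [0.0525, 0.0004, 0.0017]] 0.0703
```

send_rows --pt "0.052 0.008 0" --yaw '[0.07]'

```text
t: 20.1
ee_pos: [465.4, -72.9, 168.3]
tcp_rot: [-3.136, -0.036, 1.5]
contact_force: [1.2, 0.4, -3.3]
finger_gap: 0.152
```

```bash
python3 settle.py 2
```

send_rows --pt "0.052 0.004 0" --yaw '[0.07]'

```text
t: 20.32
ee_pos: [472.0, -18.4, 168.6]
tcp_rot: [-3.13, -0.038, 1.434]
contact_force: [0.6, 1.0, -1.9]
finger_gap: 0.148
```

```bash
python3 settle.py 2; python3 plan.py 480 36 80 1.363 60
```

```text
t 20.43 tip [470.4 -10.3  80.1] psi 1.4415 tilt xy [-0.0087  0.0422] F [-0.1 -0.6 -1.3] n 1
[[0.0471, 0.0036, 0.002]] 0.0785
```

send_rows --pt "0.05 0 0" --yaw '[0.07]'

```text
t: 20.55
ee_pos: [478.0, 33.4, 169.2]
tcp_rot: [-3.125, -0.038, 1.368]
contact_force: [0.0, -0.3, -1.1]
finger_gap: 0.147
```

```bash
python3 settle.py 3; python3 plan.py 480 36 60 1.363 60; python3 snap.py w12
```

```text
t 20.7 tip [476.4  39.4  81.1] psi 1.3758 tilt xy [-0.0103  0.0419] F [ 0.9 -0.2 -1. ] n 1
[[-0.0035, 0.0046, 0.0209]] 0.0128
[477.3  35.8 169. ] [-3.1234 -0.0391  1.3758] t 20.7
[[0.981, 0.186, 0.056, 490.787], [-0.193, 0.962, 0.193, 96.995], [-0.018, -0.2, 0.98, 254.457], [0.0, 0.0, 0.0, 1.0]] 371.64829954431775 321.5992099643616 246.30119088134427
```

View pics/w12.png

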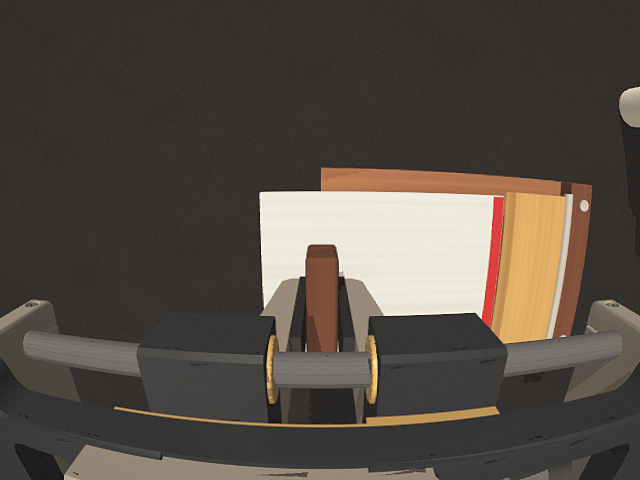

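The plate hangs over the block with its red edge at column 497, short of the leaf lip at about 507. I'll measure its plane from depth, using the block as reference.

```bash
cat > pl.py <<'E'
import sys,pickle
from h import *
c,s,p,d=pickle.load(open(sys.argv[1]+'.pkl','rb'));T=np.array(c['world_from_camera']);H=hsv(p);h,S,v=[H[...,i].astype(int) for i in range(3)]
vv,uu=np.mgrid[130:345,240:600];uv=np.c_[uu.ravel(),vv.ravel()];o,r=rays(c,uv);D=d[uv[:,1],uv[:,0]];P=o+r*(D/(r@-T[:3,2]))[:,None]
B=np.array([517.1,27.9]);a=-.208;u=np.array([np.cos(a),np.sin(a)]);n=np.array([-np.sin(a),np.cos(a)])
X=(P[:,:2]-B)@u;Y=(P[:,:2]-B)@n;g=lambda m:m[uv[:,1],uv[:,0]]
def fit(nm,m,k=3):
    for _ in range(4):
        A=np.c_[X[m],Y[m],np.ones(m.sum())];co=np.linalg.lstsq(A,P[m,2],rcond=None)[0];m=m&(abs(np.c_[X,Y,np.ones(len(X))]@co-P[:,2])<1.5)
    print(nm,m.sum(),'slope x,y',co[:2].round(4),'z(0,0)',co[2].round(2)); return co
co=fit('plate top',g((S<50)&(v>130))&(P[:,2]>20)&(X<70)&(abs(Y)<60))
red=g((S>140)&((h<6)|(h>174))&(v>110))&(P[:,2]>20); 
q=np.polyfit(Y[red],X[red],1);print('red n',red.sum(),'X mean',X[red].mean().round(1),'max',np.percentile(X[red],98).round(1),'dX/dY',q[0].round(4),'z',np.median(P[red,2]).round(2),'z at edge per fit',(co[0]*X[red].mean()+co[2]).round(2))
yl=g((S>90)&(h>15)&(h<32)&(v>130))&(X>70)&(X<125)&(abs(Y)<56)&(P[:,2]>30);yl2=yl&(X>84)&(X<118)
fit('leaf top',yl2);print('leaf X range',np.percentile(X[yl],[1,99]).round(1),'Y',np.percentile(Y[yl],[1,99]).round(1))
w=g((S<50)&(v>130))&(P[:,2]>20)&(X<60); print('plate Y max',np.percentile(Y[w],99.5).round(1))
E
python3 pl.py w12; python3 plan.py 480 36 50 1.363 60
```

```text
plate top 21339 slope x,y [-0.0238  0.0081] z(0,0) 75.53
red n 1211 X mean 48.7 max 52.0 dX/dY -0.0678 z 74.85 z at edge per fit 74.37
leaf top 5741 slope x,y [ 0.0022 -0.0004] z(0,0) 35.17
leaf X range [ 71.6 121.5] Y [-48.2  53.9]
plate Y max 53.9
t 20.75 tip [476.5  38.4  81.3] psi 1.3742 tilt xy [-0.0099  0.0414] F [-0.4 -1.2 -2. ] n 1
[[-0.0029, 0.0044, 0.0311]] 0.0112
```

send_rows --pt "-0.003 0.004 -0.05" --yaw '[0.011]'

```text
t: 20.88
ee_pos: [478.3, 28.0, 215.1]
tcp_rot: [-3.113, -0.038, 1.363]
contact_force: [-0.0, -0.4, -1.1]
finger_gap: 0.15
```

```bash
python3 settle.py 2; python3 plan.py 480 36 50 1.363 60
```

```text
t 20.98 tip [484.4  29.6 135.6] psi 1.3626 tilt xy [-0.0006  0.0386] F [ 1.2 -0.2 -0.3] n 2
[[0.0011, -0.0024, 0.0429], [0.0011, -0.0024, 0.0429]] -0.0002
```

send_rows --pt "0 0 0.03" --pt "0 0 0.03" --pt "0 0 0" --yaw '[0,0,0]'

```text
t: 21.35
ee_pos: [484.9, 23.4, 161.6]
tcp_rot: [-3.135, -0.036, 1.361]
contact_force: [-1.0, 0.4, -1.9]
finger_gap: 0.153
```

```bash
python3 settle.py 2; python3 plan.py 480 36 50 1.363 60
```

```text
t 21.45 tip [487.5  26.5  76.4] psi 1.3607 tilt xy [0.0066 0.0353] F [ 0.9 -0.5 -1.8] n 1
[[0.0068, -0.0093, 0.0267]] -0.0023
```

send_rows --pt "0.007 -0.009 -0.03" --yaw '[0]'

```text
t: 21.58
ee_pos: [478.6, 30.4, 194.1]
tcp_rot: [-3.138, -0.036, 1.36]
contact_force: [-0.5, 0.1, -1.8]
finger_gap: 0.148
```

```bash
python3 settle.py 2
```

send_rows --pt "0 0 0.025" --pt "0 0 0" --yaw '[0,0]'

```text
t: 21.92
ee_pos: [483.3, 30.5, 174.6]
tcp_rot: [3.13, -0.036, 1.362]
contact_force: [-0.4, 0.3, -1.2]
finger_gap: 0.146
```

```bash
python3 settle.py 3; python3 snap.py w13; python3 pl.py w13; python3 plan.py 480 36 50 1.363 60
```

```text
[484.8  30.3 176.7] [ 3.1254 -0.0359  1.3619] t 22.075
[[0.978, 0.207, 0.027, 496.443], [-0.208, 0.957, 0.202, 92.183], [0.016, -0.203, 0.979, 261.888], [0.0, 0.0, 0.0, 1.0]] 371.64829954431775 321.5992099643616 246.30119088134427
plate top 10170 slope x,y [-0.001   0.0214] z(0,0) 84.64
red n 1181 X mean 60.3 max 63.6 dX/dY -0.0385 z 85.61 z at edge per fit 84.59
leaf top 4625 slope x,y [-0.0001 -0.0002] z(0,0) 35.42
leaf X range [ 74.  121.7] Y [-53.1  54.1]
plate Y max 48.5
t 22.12 tip [486.9  33.1  88.8] psi 1.3619 tilt xy [0.0234 0.0317] F [-0.4 -0.3 -2.3] n 1
[[0.0, -0.0079, 0.0387]] -0.0011
```

```bash
cat >> pl.py <<'E'
wm=cv2.erode(((S<50)&(v>130)).astype(np.uint8),np.ones((7,7)))>0
m=g(wm)&(P[:,2]>20)&(X<70)&(abs(Y)<60)&(uv[:,1]<270)
co,*_=np.linalg.lstsq(np.c_[X[m],Y[m],np.ones(m.sum())],P[m,2],rcond=None);e=np.c_[X[m],Y[m],np.ones(m.sum())]@co-P[m,2];print('eroded',m.sum(),co.round(4),'rms',e.std().round(2))
# edge lines by rays on fitted plate plane
N=np.r_[-(co[0]*u+co[1]*n),1];c0=co[2]-(co[0]*u+co[1]*n)@B
def hit(q):
    o,r=rays(c,q);t=(c0-N@o)/(r@N);W=o+r*t[:,None];return np.c_[(W[:,:2]-B)@u,(W[:,:2]-B)@n]
full=((S<50)&(v>130));full[:150]=0;cols=range(275,480,3)
top=[(x,np.flatnonzero(full[:,x])[0]) for x in cols if full[:,x].any()]
W=hit(np.array(top,float));q=np.polyfit(W[:,0],W[:,1],1);print('left edge yaw rel block',q[0].round(4),'Y at mean',W[:,1].mean().round(1))
rm=((S>140)&((h<6)|(h>174))&(v>110));rows=[y for y in range(180,340) if rm[y,440:560].sum()>3]
W=hit(np.array([(440+np.flatnonzero(rm[y,440:560])[-1]+1,y) for y in rows],float));q=np.polyfit(W[:,1],W[:,0],1);print('front edge yaw rel block',(-q[0]).round(4),'X at Y=25',np.polyval(q,25).round(1))
E
python3 pl.py w12|tail -3; python3 pl.py w13|tail -3
```

```text
eroded 15526 [-2.22e-02  1.12e-02  7.54e+01] rms 0.63
left edge yaw rel block 0.0109 Y at mean 52.9
front edge yaw rel block 0.0142 X at Y=25 52.1
eroded 15572 [-4.50000e-03  1.99300e-01  7.94514e+01] rms 11.6
left edge yaw rel block -0.0035 Y at mean 48.6
front edge yaw rel block 0.1055 X at Y=25 64.8
```

```bash
sed -i 's/^co,\*_=/m\&=abs(P[:,2]-np.median(P[m,2]))<4\nco,*_=/' pl.py; for i in w12 w13; do python3 pl.py $i|tail -3; done
python3 - <<'E'
print([517.1-38*.9784, 27.9+38*.2065])
E
python3 plan.py 480 35.8 50 1.363 60
```

```text
eroded 15526 [-2.22e-02  1.12e-02  7.54e+01] rms 0.63
left edge yaw rel block 0.0109 Y at mean 52.9
front edge yaw rel block 0.0142 X at Y=25 52.1
eroded 15503 [1.22000e-02 8.10000e-03 8.43777e+01] rms 0.64
left edge yaw rel block -0.0025 Y at mean 48.4
front edge yaw rel block -0.0007 X at Y=25 64.1
[479.92080000000004, 35.747]
t 22.12 tip [486.9  33.1  88.8] psi 1.3619 tilt xy [0.0234 0.0317] F [-0.4 -0.3 -2.3] n 1
[[-0.0002, -0.0079, 0.0387]] -0.0011
```

send_rows --pt "0 -0.008 0.02" --yaw '[0]'

```text
t: 22.25
ee_pos: [479.5, 32.1, 158.6]
tcp_rot: [3.12, -0.036, 1.362]
contact_force: [0.0, -0.8, -2.3]
finger_gap: 0.149
```

```bash
python3 settle.py 3; python3 plan.py 480 35.8 50 1.363 60
```

```text
t 22.4 tip [478.7  35.6  68.3] psi 1.362 tilt xy [0.0216 0.032 ] F [-0.4 -0.6 -0.9] n 1
[[-0.0002, 0.0009, 0.0183]] -0.001
```

send_rows --pt "0 0 0.02" --yaw '[0]'

```text
t: 22.52
ee_pos: [479.5, 32.9, 138.5]
tcp_rot: [3.121, -0.036, 1.362]
contact_force: [-0.3, -0.1, -2.2]
finger_gap: 0.151
```

```bash
python3 settle.py 3; python3 snap.py w14;python3 pl.py w14;python3 plan.py 480 35.8 36 1.363 60
```

```text
[477.2  33.4 136.3] [ 3.1281 -0.0358  1.362 ] t 22.675
[[0.978, 0.206, 0.029, 489.003], [-0.208, 0.957, 0.202, 95.255], [0.014, -0.203, 0.979, 221.544], [0.0, 0.0, 0.0, 1.0]] 371.64829954431775 321.5992099643616 246.30119088134427
plate top 14552 slope x,y [ 0.0007 -0.0074] z(0,0) 44.6
red n 1199 X mean 51.9 max 55.4 dX/dY -0.0465 z 44.97 z at edge per fit 44.64
leaf top 6186 slope x,y [0.0011 0.0002] z(0,0) 35.29
leaf X range [ 71.6 121.4] Y [-38.5  54. ]
plate Y max 50.0
eroded 15526 [9.30000e-03 8.10000e-03 4.40254e+01] rms 0.63
left edge yaw rel block -0.0027 Y at mean 49.9
front edge yaw rel block -0.0004 X at Y=25 55.8
t 22.73 tip [479.6  36.1  49. ] psi 1.362 tilt xy [0.0221 0.032 ] F [-0.  -0.1 -1.1] n 1
[[-0.0007, 0.0002, 0.013]] -0.001
```

Slopes are now small (0.009, 0.008), the plate is square within 0.003 rad and centred in Y. Lowering to the insertion height, with the underside about 25 mm up.

send_rows --pt "-0.0005 0 0.009" --yaw '[-0.001]'

```text
t: 22.85
ee_pos: [479.2, 32.8, 129.4]
tcp_rot: [3.123, -0.036, 1.363]
contact_force: [0.4, -0.4, -2.1]
finger_gap: 0.151
```

```bash
python3 settle.py 3; python3 plan.py 480 35.8 35.3 1.363 60
```

```text
t 23.0 tip [479.6  35.9  39.9] psi 1.3631 tilt xy [0.0216 0.032 ] F [-0.3  0.4 -2.7] n 1
[[-0.0002, 0.0004, 0.0046]] 0.0001
```

send_rows --pt "0 0 0.0045" --yaw '[0]'

```text
t: 23.12
ee_pos: [478.2, 33.1, 123.7]
tcp_rot: [3.126, -0.036, 1.363]
contact_force: [0.2, -0.8, -0.9]
finger_gap: 0.148
```

```bash
python3 settle.py 3; python3 plan.py 517.1 27.9 35.3 1.363 10; python3 snap.py w15;python3 pl.py w15
```

```text
t 23.27 tip [479.4  36.1  35.1] psi 1.363 tilt xy [0.021  0.0322] F [ 0.4  0.1 -1.9] n 4
[[-0.0001, 0.0096, 0.0001], [-0.0001, 0.0096, 0.0001], [-0.0001, 0.0096, 0.0001], [-0.0001, 0.0096, 0.0001]] 0.0
[477.6  33.3 123. ] [ 3.1277 -0.0358  1.363 ] t 23.275
[[0.978, 0.206, 0.029, 489.309], [-0.207, 0.957, 0.202, 95.156], [0.014, -0.203, 0.979, 208.275], [0.0, 0.0, 0.0, 1.0]] 371.64829954431775 321.5992099643616 246.30119088134427
plate top 15119 slope x,y [ 0.002  -0.0071] z(0,0) 31.33
red n 1203 X mean 52.2 max 55.9 dX/dY -0.0634 z 31.77 z at edge per fit 31.43
leaf top 6175 slope x,y [0.001  0.0003] z(0,0) 35.28
leaf X range [ 71.4 121.4] Y [-31.5  54.1]
plate Y max 50.0
eroded 15525 [1.00000e-02 6.50000e-03 3.08165e+01] rms 0.63
left edge yaw rel block -0.0017 Y at mean 49.9
front edge yaw rel block -0.0011 X at Y=25 56.2
```

send_rows --pt "0 0.01 0.0008" --yaw '[0]'

```text
t: 23.45
ee_pos: [487.5, 31.3, 122.6]
tcp_rot: [3.127, -0.036, 1.363]
contact_force: [-0.6, 0.7, -2.3]
finger_gap: 0.151
```

```bash
python3 settle.py 3; python3 plan.py 517.1 27.9 34.3 1.363 10; python3 snap.py w16;python3 pl.py w16|tail -3
```

```text
t 23.6 tip [490.3  33.8  34.9] psi 1.3629 tilt xy [0.0222 0.0319] F [ 0.3 -0.5 -1.2] n 3
[[-0.0001, 0.0092, 0.0003], [-0.0001, 0.0092, 0.0003], [-0.0001, 0.0092, 0.0003]] -0.0
[488.3  31.  122.8] [ 3.1265 -0.0358  1.3629] t 23.6
[[0.978, 0.206, 0.027, 499.95], [-0.207, 0.957, 0.202, 92.869], [0.015, -0.203, 0.979, 208.033], [0.0, 0.0, 0.0, 1.0]] 371.64829954431775 321.5992099643616 246.30119088134427
eroded 15499 [1.14000e-02 8.50000e-03 3.04208e+01] rms 0.64
left edge yaw rel block 0.0005 Y at mean 49.8
front edge yaw rel block -0.0002 X at Y=25 67.3
```

send_rows --pt "0 0.009 0.001" --yaw '[0]'

```text
t: 23.78
ee_pos: [496.5, 29.4, 121.6]
tcp_rot: [3.128, -0.036, 1.363]
contact_force: [-2.3, 1.0, 2.3]
finger_gap: 0.146
```

```bash
python3 settle.py 3; python3 plan.py 517.1 27.9 34.2 1.363 10; python3 snap.py w17;python3 pl.py w17|tail -3
```

```text
t 23.93 tip [499.3  31.9  34. ] psi 1.3629 tilt xy [0.0222 0.0319] F [-0.   0.2 -2.4] n 2
[[-0.0001, 0.0091, 0.0], [-0.0001, 0.0091, 0.0]] -0.0001
[497.3  29.1 121.9] [ 3.1264 -0.0359  1.3629] t 23.925
[[0.978, 0.206, 0.027, 508.966], [-0.207, 0.957, 0.202, 90.98], [0.015, -0.203, 0.979, 207.123], [0.0, 0.0, 0.0, 1.0]] 371.64829954431775 321.5992099643616 246.30119088134427
eroded 15506 [1.12000e-02 8.10000e-03 2.94272e+01] rms 0.63
left edge yaw rel block 0.0017 Y at mean 49.8
front edge yaw rel block 0.0052 X at Y=25 76.1
```

send_rows --pt "0 0.009 -0.0003" --yaw '[0]'

```text
t: 24.1
ee_pos: [505.4, 27.5, 122.1]
tcp_rot: [3.128, -0.036, 1.363]
contact_force: [-0.4, -0.1, -1.7]
finger_gap: 0.15
```

```bash
python3 settle.py 3; python3 plan.py 517.1 27.9 34.4 1.363 10; python3 snap.py w18;python3 pl.py w18|grep -v red
```

```text
t 24.25 tip [508.4  29.9  34.4] psi 1.3628 tilt xy [0.0227 0.0319] F [-0.3 -0.5 -3.3] n 1
[[-0.0002, 0.0089, 0.0002]] -0.0002
[506.4  27.1 122.4] [ 3.126  -0.0359  1.3628] t 24.25
[[0.978, 0.206, 0.027, 518.058], [-0.207, 0.957, 0.202, 89.028], [0.016, -0.203, 0.979, 207.599], [0.0, 0.0, 0.0, 1.0]] 371.64829954431775 321.5992099643616 246.30119088134427
plate top 12605 slope x,y [ 0.0016 -0.0096] z(0,0) 30.71Traceback (most recent call last):
  File "pl.py", line 13, in <module>
    q=np.polyfit(Y[red],X[red],1);print('red n',red.sum(),'X mean',X[red].mean().round(1),'max',np.percentile(X[red],98).round(1),'dX/dY',q[0].round(4),'z',np.median(P[red,2]).round(2),'z at edge per fit',(co[0]*X[red].mean()+co[2]).round(2))
    raise TypeError("expected non-empty vector for x")
TypeError: expected non-empty vector for x
```

The red edge has gone under the leaf. The last 9 mm:

send_rows --pt "0 0.009 0" --yaw '[0]'

```text
t: 24.42
ee_pos: [514.5, 25.5, 122.1]
tcp_rot: [3.128, -0.036, 1.363]
contact_force: [-0.5, -0.0, -1.5]
finger_gap: 0.147
```

```bash
sed -i 's/^q=np.polyfit(Y\[red\].*$//; s/^W=hit(np.array(\[(440.*$//' pl.py; python3 settle.py 3; python3 plan.py 517.1 27.9 33.5 1.363 10; python3 snap.py w19;python3 pl.py w19
python3 - <<'E'
from h import *;import pickle
c,s,p,d=pickle.load(open('w19.pkl','rb'));T=np.array(c['world_from_camera']);H=hsv(p);h,S,v=[H[...,i].astype(int) for i in range(3)]
vv,uu=np.mgrid[130:345,200:400];uv=np.c_[uu.ravel(),vv.ravel()];o,r=rays(c,uv);D=d[uv[:,1],uv[:,0]];P=o+r*(D/(r@-T[:3,2]))[:,None]
B=np.array([517.1,27.9]);a=-.208;u=np.array([np.cos(a),np.sin(a)]);X=(P[:,:2]-B)@u
m=((S<50)&(v>130))[uv[:,1],uv[:,0]]&(abs(P[:,2]-30)<2.5);print('plate rear edge X',np.percentile(X[m],[.3,1]).round(1),'(want -30)')
E
```

```text
t 24.57 tip [517.5  28.   34.5] psi 1.3628 tilt xy [0.0228 0.0319] F [ 1.1  0.6 -1.4] n 1
[[-0.0002, -0.0004, 0.001]] -0.0002
[515.5  25.2 122.5] [ 3.1259 -0.0359  1.3628] t 24.575
[[0.978, 0.206, 0.027, 527.072], [-0.207, 0.957, 0.202, 87.097], [0.016, -0.203, 0.979, 207.682], [0.0, 0.0, 0.0, 1.0]] 371.64829954431775 321.5992099643616 246.30119088134427
plate top 8028 slope x,y [-0.0045  0.0184] z(0,0) 30.52
leaf top 7620 slope x,y [0.0009 0.0002] z(0,0) 35.28
leaf X range [ 71.7 121.5] Y [-29.9  54.1]
plate Y max 60.0
eroded 13412 [1.15000e-02 7.80000e-03 2.97763e+01] rms 0.63
left edge yaw rel block 0.002 Y at mean 49.7
plate rear edge X [-29.5 -29.1] (want -30)
```

It's positioned: the handle sits over the pockets, the rear edge is at -29.5 (want -30), and the leaf is unmoved. Now I'll press in small steps.

send_rows --pt "0 -0.0004 0.001" --yaw '[0]'

```text
t: 24.75
ee_pos: [515.0, 25.4, 121.7]
tcp_rot: [3.126, -0.036, 1.363]
contact_force: [-2.0, 1.2, 5.6]
finger_gap: 0.147
```

```bash
python3 settle.py 3; python3 plan.py 517.1 27.9 33.5 1.363 10
```

```text
t 24.9 tip [516.9  28.2  33.9] psi 1.3629 tilt xy [0.0227 0.0319] F [-1.1  0.7  3.3] n 1
[[-0.0003, 0.0002, 0.0004]] -0.0001
```

send_rows --pt "0 0 0.001" --yaw '[0]'

```text
t: 25.02
ee_pos: [515.0, 25.5, 121.6]
tcp_rot: [3.126, -0.036, 1.363]
contact_force: [-4.3, 1.5, 10.3]
finger_gap: 0.146
```

```bash
python3 settle.py 3; python3 plan.py 517.1 27.9 33.5 1.363 10;python3 snap.py w20;python3 pl.py w20
```

```text
t 25.18 tip [517.   28.3  33.7] psi 1.3631 tilt xy [0.0225 0.0318] F [-4.3  1.5  8.7] n 1
[[-0.0004, 0.0002, 0.0002]] 0.0001
[515.   25.5 121.7] [ 3.1262 -0.0358  1.3631] t 25.175
[[0.978, 0.206, 0.027, 526.645], [-0.207, 0.957, 0.202, 87.389], [0.016, -0.203, 0.979, 206.871], [0.0, 0.0, 0.0, 1.0]] 371.64829954431775 321.5992099643616 246.30119088134427
plate top 10519 slope x,y [-0.0027 -0.0192] z(0,0) 30.14
leaf top 7635 slope x,y [0.0014 0.0007] z(0,0) 35.23
leaf X range [ 71.7 121.4] Y [-29.4  54.2]
plate Y max 50.0
eroded 13371 [9.50000e-03 4.20000e-03 2.89426e+01] rms 0.63
left edge yaw rel block -0.0052 Y at mean 49.6
```

The push is about 10 N with the plate flattening; slope x is still 0.009. Held press rows should let the tool's tilt relax toward flat contact.

send_rows --pt "0 0 0.001" --pt "0 0 0.001" --pt "0 0 0.001" --yaw '[0,0,0]'

```text
t: 25.6
ee_pos: [515.2, 25.6, 121.6]
tcp_rot: [3.127, -0.035, 1.364]
contact_force: [-4.1, 0.4, 10.4]
finger_gap: 0.147
```

```bash
python3 plan.py 517.1 27.9 33.5 1.363 10;python3 snap.py w21;python3 pl.py w21|grep -v red; python3 plan.py 517.1 27.9 33.5 1.363 10
```

```text
t 25.6 tip [517.   28.3  33.6] psi 1.3639 tilt xy [0.021  0.0312] F [-4.1  0.4 10.4] n 1
[[-0.0004, 0.0002, 0.0001]] 0.0009
[515.2  25.6 121.6] [ 3.1274 -0.0349  1.3639] t 25.6
[[0.978, 0.205, 0.028, 526.854], [-0.206, 0.957, 0.203, 87.531], [0.014, -0.204, 0.979, 206.751], [0.0, 0.0, 0.0, 1.0]] 371.64829954431775 321.5992099643616 246.30119088134427
plate top 11094 slope x,y [-0.0039 -0.0194] z(0,0) 30.02
leaf top 7629 slope x,y [0.0019 0.0002] z(0,0) 35.19
leaf X range [ 71.7 121.5] Y [-29.   54.1]
plate Y max 49.9
eroded 13370 [7.30000e-03 1.70000e-03 2.89245e+01] rms 0.63
left edge yaw rel block -0.0039 Y at mean 49.7
t 25.65 tip [517.   28.3  33.7] psi 1.364 tilt xy [0.0211 0.0312] F [-4.2  0.5 10.1] n 1
[[-0.0004, 0.0001, 0.0002]] 0.001
```

It works: slope is down to 0.0073/0.0017 with the force steady at 10 N. Continuing.

send_rows --pt "0 0 0.0011" --pt "0 0 0.0011" --pt "0 0 0.0011" --pt "0 0 0.0011" --pt "0 0 0.0011" --yaw '[0,0,0,0,0]'

```text
t: 26.28
ee_pos: [515.4, 25.6, 121.5]
tcp_rot: [3.13, -0.033, 1.365]
contact_force: [-4.5, 1.0, 11.5]
finger_gap: 0.149
```

send_rows --pt "0 0 0.0011" --pt "0 0 0.0011" --pt "0 0 0.0011" --pt "0 0 0.0011" --pt "0 0 0.0011" --yaw '[0,0,0,0,0]'

```text
t: 26.9
ee_pos: [515.7, 25.7, 121.5]
tcp_rot: [3.132, -0.032, 1.366]
contact_force: [-4.6, 0.2, 11.3]
finger_gap: 0.15
```

```bash
python3 snap.py w22;python3 pl.py w22|grep -v red; python3 plan.py 517.1 27.9 33.5 1.363 10
```

```text
[515.7  25.7 121.5] [ 3.1324 -0.0322  1.3655] t 26.9
[[0.979, 0.202, 0.033, 527.718], [-0.204, 0.957, 0.204, 87.808], [0.009, -0.207, 0.978, 206.537], [0.0, 0.0, 0.0, 1.0]] 371.64829954431775 321.5992099643616 246.30119088134427
plate top 17312 slope x,y [-0.     -0.0041] z(0,0) 29.12
leaf top 7708 slope x,y [0.002  0.0002] z(0,0) 35.18
leaf X range [ 71.7 121.5] Y [-28.6  54.1]
plate Y max 49.8
eroded 13394 [2.7000e-03 1.6000e-03 2.8829e+01] rms 0.63
left edge yaw rel block -0.0021 Y at mean 49.7
t 26.95 tip [517.1  28.3  33.6] psi 1.3654 tilt xy [0.0156 0.0296] F [-3.7  0.7 10.4] n 1
[[-0.0004, 0.0001, 0.0001]] 0.0024
```

send_rows --pt "0 0 0.0011" --pt "0 0 0.0011" --pt "0 0 0.0011" --pt "0 0 0.0011" --pt "0 0 0.0011" --yaw '[0,0,0,0,0]'

```text
t: 27.58
ee_pos: [515.9, 25.7, 121.5]
tcp_rot: [3.135, -0.031, 1.365]
contact_force: [-4.3, -0.2, 9.8]
finger_gap: 0.151
```

```bash
python3 settle.py 3; python3 snap.py w23;python3 pl.py w23|grep -v red; python3 plan.py 517.1 27.9 33.5 1.363 10
python3 - <<'E'
from bench import viewer;import cv2,numpy as np
p,d=viewer.snapshot('scene');w=cv2.imread('pics/w23.png')
a=cv2.resize(p[190:310,260:380,::-1],(400,400),interpolation=cv2.INTER_CUBIC);b=cv2.resize(w[130:400,220:620],(400,270))
o=np.zeros((400,800,3),np.uint8);o[:,:400]=a;o[:270,400:]=b;cv2.imwrite('pics/final.png',o)
E
```

```text
[516.   25.7 121.6] [ 3.1348 -0.0312  1.3655] t 27.725
[[0.979, 0.201, 0.036, 528.18], [-0.204, 0.957, 0.205, 87.867], [0.007, -0.208, 0.978, 206.474], [0.0, 0.0, 0.0, 1.0]] 371.64829954431775 321.5992099643616 246.30119088134427
plate top 17850 slope x,y [-0.0008 -0.0023] z(0,0) 29.03
leaf top 7694 slope x,y [ 0.0003 -0.0002] z(0,0) 35.35
leaf X range [ 71.7 121.5] Y [-28.5  54.1]
plate Y max 49.9
eroded 13395 [1.30000e-03 7.00000e-04 2.88584e+01] rms 0.64
left edge yaw rel block -0.0016 Y at mean 49.7
t 27.77 tip [517.1  28.3  33.6] psi 1.3654 tilt xy [0.013  0.0292] F [-5.5 -0.3 11.6] n 1
[[-0.0004, 0.0001, 0.0001]] 0.0024
```

View pics/final.png

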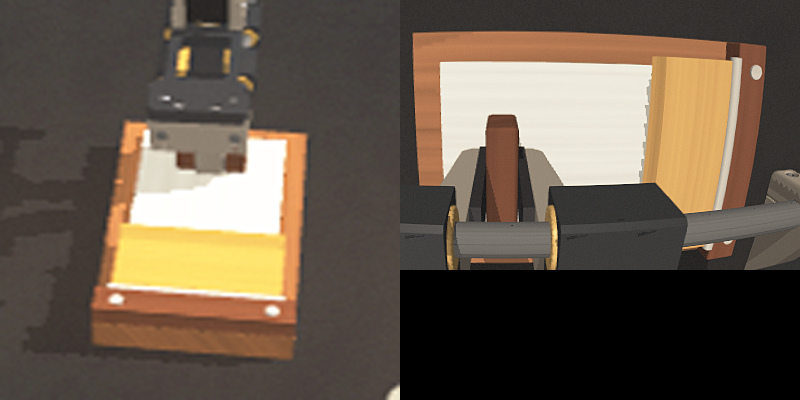

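The final picture shows the plate lying square under the leaf, which is still parallel, with the handle gripped. The plate is flat (slopes about 0.001) and the push is steady at about 10 to 12 N, so I'm handing in.

```bash
python3 -c "
from bench import arm; print(arm.close_job())"
```

```text
the job is handed in; nothing more can be done
None
```

I seated both cups and pressed the plate down on them, and handed the job in at about 28 s while still gripping the handle and pressing. No verdict was reported.

**Last checks:**
- **Cups:** by depth, both pads stood about 2 mm above the wood after I dropped them in.
- **Plate position:** it lies flat (slopes about 0.001) and square to the block within 0.002 rad. It is centred, with its rear edge 29.5 mm behind the pocket line just before pressing (30 wanted). That puts the front edge about 15 mm under the leaf.
- **Leaf:** its measured slope and height stayed at rest, so it did not lift.
- **Push:** the last readings were 9.8 to 11.6 N upward on the tool, so roughly 12 N on the pads with the plate's weight.

**What disagreed or stayed imperfect:**
- **Tool tilt:** the tool drifted up to about 0.07 rad off vertical during fast moves. I brought it back with settling moves. About 0.03 rad remains, but the plate itself is level.
- **Depth readings:** they were about 0.7 mm high throughout, and I allowed for that.
- **Side force:** the press also carries a sideways force of about 4 to 5 N on the tool.
- **Bystanders:** I moved none of them on purpose, but I did not check them one by one at the end.

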